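Set up the logger reading stand at a vaccination table

TASK

Set up the stand for the cool-box temperature loggers. First, with the rail still empty, pinch the sprung release on its head and lower the rail to the next hole, no further, so that the pin springs out and locks; then hang every logger on the table by its wire loop, each on its own peg. Also screw the round reader head clockwise until its lens looks straight at the stand's upright tube.

Things in the scene. Friction and masses are not known exactly. Their poses are not given: they have to be found in the camera images.
- stand: the fixed foot and sleeve of the telescopic stand: grey foot plate 150 x 200 x 12 mm with an upright square aluminium sleeve (30 x 30 mm, top at 132 mm height). Origin: on the tube's axis at the table; z up. The stand's x points away from the robot (give or take its yaw); the rail runs along its y, the pegs point to its -x, the release button and the row of three holes face its +x
- rail (a joint): how far the rail and its inner tube have been lowered, m: 0 at the upper hole (start), 0.030 at the next hole, 0.060 at the lowest. Its friction (8 N) more than carries its own weight (5 N): it stays where it is put even unlocked. Pin and hole have about 1.5 mm of play up and down. While unlocked it also can be moved up again
- snap (a joint): how far the sprung button is pressed in, m: 0 out (locked in a hole), 0.008 fully in (6.5 N). The locking pin is on the same part and clears the sleeve beyond about 0.0065; between holes the sleeve wall keeps it in by about that much, at a hole it springs out. Pinching head and button together presses it and lets the grip move the tube up or down
- head (a point): centre of the black head on the inner tube, same axes as the stand, 232 mm above the table at the start. Head 30 mm (x) by 26 mm (y) by 40 mm tall: from 24 mm below to 16 mm above this point. The rail (12 mm thick in x, 14 mm tall, 350 mm long in y) passes through it 12 mm below this point
- snap_pad (a point): centre of the outer face of the grey release button on the head's +x side (away from the robot): face 18 mm wide, 26 mm tall (from 15 mm below to 11 mm above the head point). It stands 11 mm proud of the head when out and 3 mm when fully in, moving along the stand's x; head and button together measure 41 mm out, 33 mm pressed
- peg0 (a point): the middle of peg 0, the four pegs being numbered from the stand's -y end to its +y end, at y = -155, -70, 70 and 155 mm. A steel rod 7 mm thick, about 68 mm long, leaving the rail towards the stand's -x and rising 22 degrees towards its free tip; this point lies on its axis 30 mm from the root (38 mm from the tip), same axes as the stand
- peg1 (a point): the middle of peg 1, the four pegs being numbered from the stand's -y end to its +y end, at y = -155, -70, 70 and 155 mm. A steel rod 7 mm thick, about 68 mm long, leaving the rail towards the stand's -x and rising 22 degrees towards its free tip; this point lies on its axis 30 mm from the root (38 mm from the tip), same axes as the stand
- peg2 (a point): the middle of peg 2, the four pegs being numbered from the stand's -y end to its +y end, at y = -155, -70, 70 and 155 mm. A steel rod 7 mm thick, about 68 mm long, leaving the rail towards the stand's -x and rising 22 degrees towards its free tip; this point lies on its axis 30 mm from the root (38 mm from the tip), same axes as the stand
- peg3 (a point): the middle of peg 3, the four pegs being numbered from the stand's -y end to its +y end, at y = -155, -70, 70 and 155 mm. A steel rod 7 mm thick, about 68 mm long, leaving the rail towards the stand's -x and rising 22 degrees towards its free tip; this point lies on its axis 30 mm from the root (38 mm from the tip), same axes as the stand
- reader: white upright cylinder 44 mm across, 45 mm tall, underside 62 mm above the table, with a grey lens tube 18 mm thick sticking out along its +x to 33 mm from the axis, 24 mm above its underside. Origin: on its axis at its underside, z up; x is the way the lens looks. Screws clockwise seen from above (sinks 3 mm a turn), stop just counter-clockwise of the start; stays where left (0.05 N m)
- reader_base: the reader's fixed round foot, 100 mm across, with its post. Origin: on the axis, at the table
- logger0: logger 0: white box 44 mm wide (y), 30 mm deep (x), 46 mm tall on a heavy rubber foot, with a steel wire loop standing on top (wire 6 mm thick, in its y-z plane: one looks through along x; opening 22 mm wide, from 46 to 72 mm height; top of wire at 78 mm). About 0.1 kg. Stands upright on the table; front and back are equivalent for hanging. Origin: centre of its underside, z up
- logger1: logger 1: white box 44 mm wide (y), 30 mm deep (x), 46 mm tall on a heavy rubber foot, with a steel wire loop standing on top (wire 6 mm thick, in its y-z plane: one looks through along x; opening 22 mm wide, from 46 to 72 mm height; top of wire at 78 mm). About 0.1 kg. Stands upright on the table; front and back are equivalent for hanging. Origin: centre of its underside, z up
- logger2: logger 2: white box 44 mm wide (y), 30 mm deep (x), 46 mm tall on a heavy rubber foot, with a steel wire loop standing on top (wire 6 mm thick, in its y-z plane: one looks through along x; opening 22 mm wide, from 46 to 72 mm height; top of wire at 78 mm). About 0.1 kg. Stands upright on the table; front and back are equivalent for hanging. Origin: centre of its underside, z up
- logger3: logger 3: white box 44 mm wide (y), 30 mm deep (x), 46 mm tall on a heavy rubber foot, with a steel wire loop standing on top (wire 6 mm thick, in its y-z plane: one looks through along x; opening 22 mm wide, from 46 to 72 mm height; top of wire at 78 mm). About 0.1 kg. Stands upright on the table; front and back are equivalent for hanging. Origin: centre of its underside, z up
- logger0_eye (a point): centre of the opening of logger 0's loop, 59 mm above its underside
- logger1_eye (a point): centre of the opening of logger 1's loop, 59 mm above its underside
- logger2_eye (a point): centre of the opening of logger 2's loop, 59 mm above its underside
- logger3_eye (a point): centre of the opening of logger 3's loop, 59 mm above its underside
- gel: bystander: a loose dispenser bottle 56 mm across, 110 mm tall; not to be disturbed. Origin: centre of its underside
- vials: bystander: a loose blue rack 70 x 130 x 30 mm with three glass vials, 68 mm tall in all; not to be disturbed. Origin: centre of its underside
Not all that is in view belongs to the job. What is shaped like the logger2 but blue is not meant. Of the things that look like the reader_base, the largest one is meant.

How it is judged:
By the outcome, as a careful person would: the job done as asked, in the order asked, and still so for the second after the job is handed in, with the robot touching nothing.
Of logger0, logger1, logger2, logger3 only 3 to 4 are there at a start; the rules pass over those that are not, and their reading is None.
At some moment in a run one of logger0, logger1, logger2, logger3 may be knocked a few centimetres aside while the robot is not near it.
It also fails if it takes over 210 s, if anything falls off the work surface, if the arm or the gripper's body presses on something with over 40 N, if the wrist force passes 120 N, or if a joint passes its speed limit or range.

ROBOT

A 7-joint arm with a two-finger parallel gripper is mounted at the origin on the work surface. World frame = base frame: x ahead of the robot, y to its left, z up, the work surface at z = 0. Lengths are in m, angles in rad, forces in N, time in s.
With the tool pointing down it reaches from about 0.425 to 0.875 m from the base axis. Payload 4.7 kg.
Tool frame: the origin (TCP) lies midway between the tips of the shut fingers; the grasp point (between the pads) lies 19 mm behind it; z points along the fingers, y is the line along which they close (so a half turn about z gives the same grasp; the last joint's range is limited). The gripper opens to 87 mm and grips with 3 to 60 N. Pads are 19 mm wide; open, the fingers measure 117 mm over their backs; the gripper's body (75 mm by 190 mm) begins 51 mm behind the grasp point.
Start: joints at [1.249, 0.321, -0.07, 1.45, 0.023, 1.371, -0.057], TCP at [0.214, -0.614, 0.223] pointing down, gripper open.
Joint ranges: [-2.86, 2.86], [-0.3, 2.09], [-1.38, 1.24], [0.06, 2.45], [-1.56, 4.7], [0.09, 2.05], [-2.69, 2.69]. Speed limits (rad/s): [2.57, 2.57, 3.14, 3.14, 3.14, 3.14, 3.14].

INTERFACE

Orientations are given as a rotation vector (axis times angle).
In Python, from bench import ctrl, get_image, calibration gives the robot as it stands.
- The arm moves only by the tool apply_moves, never from a script. Its arguments are lists of equal length, an entry for each row: "dp": the shift along the tool's x, y, z in m, a list of three; "twist": the turn, a rotation vector about the tool's x, y, z in rad, a list of three; "fingers": the closure, from 0 (fully open) to 1 (shut). In form: {"dp": [[dx, dy, dz], ...], "twist": [[ax, ay, az], ...], "fingers": [fingers, ...]}. A call has 1 to 10 rows; each row shifts and turns the commanded pose from where the row before left it, along the tool's axes as they then stand; what a row does not reach is not made up. A row lasts 1/10 s, in which the tool goes at most 50 mm and 8.59 degrees, less where a joint would pass 70% of its speed; a pose out of reach is approached as far as the arm can. A call is refused whole if a number of a shift passes 0.05 or a number of a turn 0.15, either way. A call with a gripper value outside its range is refused whole. The fingers move at their own pace and stop on an object; "newtons" is the grip in N (left out, the last holds). Time passes only in rows, so rows that do not move let the fingers close. It gives the time, the measured TCP pose, the force, the opening and the grip force at its end, in the units of the state.
- ctrl.get_state(): the state, without advancing time (a new reading comes with each control period).
- get_image(name): name is "side" or "top"; returns the picture (400x640x3 uint8, red, green, blue); there is no depth.
- calibration(name): a dict with "fx", "fy", "cx", "cy" (pixels), "eye" and "attitude" of the camera in the world. Camera axes: x right, y up, looking along -z (the intrinsics and any distortion apply to the point x, -y, -z); pixel columns grow to the right and rows downward; lengths in m; the calibration is good to about 2 mm. A picture is of the moment at which its call begins. calibration takes no time and is no camera call.
- ctrl.close_job(): hands the job in; it is judged then, once.
The state is a dict: "time": time; "joint_positions": joint angles; "qd": joint speeds; "joint_torque": joint torques, N m; "position": TCP position; "tool_rot": TCP orientation; "ft_force": force on the tool from outside, world axes, zero at the start; "torque": the same for the moment, N m; "grip_width": opening from 0.0 (shut) to 1.0 (fully open); "grip_force": force on a finger pad.
Only numpy, scipy, OpenCV 4.12 (cv2) and the standard library are available. Lean on these libraries where they do the work, as an engineer would, in place of code of your own. Each camera call takes 0.05 s, during which the arm holds its last target. There are 200 camera calls.

## Working session

There is one attempt and no reset: what is moved stays moved. The work goes in short steps, Python scripts to look and compute and a tool call to move; the robot and the scene stay as the last step left them, time stands still between calls to the robot, and variables do not carry over. Pictures are saved under pics/ and viewed, at most 14 in all, crops included, and the job is handed in when it is done.

Besides the shell and the picture viewer there is one more tool, called after "Call:" as a command line: name --argument value ..., lists and objects as JSON in quotes. apply_moves: Moves the arm, as the interface text tells. Its arguments: {"type":"object","properties":{"dp":{"type":"array"},"twist":{"type":"array"},"fingers":{"type":"array"},"newtons":{"type":"number"}},"required":["dp","twist","fingers"]}

```bash
ls; mkdir -p pics; python3 - <<'E'
from bench import ctrl,get_image,calibration
import cv2
s=ctrl.get_state();print(s)
for n in("side","top"):
    print(n,calibration(n)); cv2.imwrite(f"pics/{n}0.png",get_image(n)[:,:,::-1])
E
```

```text
pics
{'time': 0.0, 'joint_positions': array([ 1.24908398,  0.32181226, -0.07007579,  1.45166594,  0.02260292,
        1.3708265 , -0.0569014 ]), 'qd': array([-0.00174799, -0.00062821, -0.00052637,  0.00029929,  0.00035177,
       -0.00015211, -0.00012979]), 'joint_torque': array([ 2.52279569e-04, -4.91277659e+01, -4.03972277e-01, -3.12529707e+01,
       -6.38895482e-02,  4.35598113e-02,  1.82092058e-04]), 'position': array([ 0.21395961, -0.61318216,  0.22147299]), 'tool_rot': array([-3.09555509e+00, -5.24736521e-01,  6.67734700e-04]), 'ft_force': array([-0.69605275, -0.54582466, -0.57058647]), 'torque': array([0.01109214, 0.02794482, 0.04297231]), 'grip_force': 0.0, 'grip_width': 0.9991851610338852}
side {'fx': 454.32162873557104, 'fy': 454.32162873557104, 'cx': 314.8822727564245, 'cy': 199.48654143784157, 'eye': array([-0.39330276,  0.84455117,  0.95494927]), 'attitude': array([ 0.48160192, -1.17397306, -2.05643931])}
top {'fx': 409.1731234330971, 'fy': 409.1731234330971, 'cx': 319.7256175409194, 'cy': 210.13901178192708, 'eye': array([ 0.42400157, -0.01509381,  1.28831395]), 'attitude': array([ 0.04865798, -0.08118419, -1.56491369])}
```

View pics/side0.png

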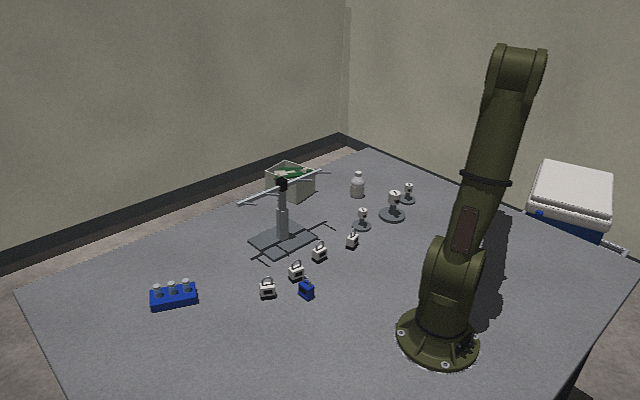

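View pics/top0.png

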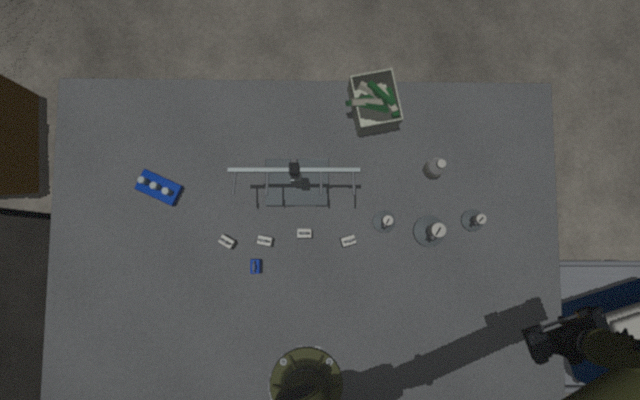

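The top view shows four white loggers at about (228,241), (265,241), (304,234) and (349,240). A blue decoy sits at (256,266). The rail runs from (228,169) to (360,169), with the head at (294,169). Three readers stand at (385,221), (432,230) and (475,219), and the middle one is the largest.

```bash
cat > h.py <<'E'
import numpy as np,cv2
from scipy.spatial.transform import Rotation as R
from bench import ctrl,get_image,calibration
def cam(n):
    c=calibration(n);return c,R.from_rotvec(c["attitude"]).as_matrix()
def ray(n,u,v):
    c,M=cam(n);d=M@np.array([(u-c["cx"])/c["fx"],-(v-c["cy"])/c["fy"],-1]);return np.array(c["eye"]),d
def onz(n,u,v,z):
    e,d=ray(n,u,v);return e+d*(z-e[2])/d[2]
def proj(n,p):
    c,M=cam(n);q=M.T@(np.asarray(p,float)-c["eye"]);return np.array([c["cx"]+c["fx"]*q[0]/-q[2],c["cy"]+c["fy"]*q[1]/q[2]])
def tri(u1,u2):  # top px, side px
    e1,d1=ray("top",*u1);e2,d2=ray("side",*u2)
    d1/=np.linalg.norm(d1);d2/=np.linalg.norm(d2)
    s=np.linalg.lstsq(np.c_[d1,-d2],e2-e1,rcond=None)[0];a=e1+d1*s[0];b=e2+d2*s[1]
    return (a+b)/2,np.linalg.norm(a-b)
def goal(p,Rt):
    "tool-frame dp and twist to reach world p, rotation Rt"
    s=ctrl.get_state();M=R.from_rotvec(s["tool_rot"])
    print("t",round(s["time"],2),"dp",(M.inv().apply(np.asarray(p)-s["position"])).round(4),"tw",(M.inv()*Rt).as_rotvec().round(4))
E
python3 - <<'E'
from h import *
t=cv2.imread("pics/top0.png");s=cv2.imread("pics/side0.png")
a=cv2.resize(t[150:280,215:375],None,fx=5,fy=4.6,interpolation=cv2.INTER_CUBIC)
cv2.imwrite("pics/a.png",cv2.resize(t[150:255,215:365],(800,560),interpolation=cv2.INTER_CUBIC))
b=np.hstack([cv2.resize(t[200:260,370:490],(800,400)[:2],interpolation=cv2.INTER_CUBIC)])
cv2.imwrite("pics/b.png",np.vstack([cv2.resize(t[205:250,370:490],(800,300),interpolation=cv2.INTER_CUBIC),cv2.resize(s[178:238,345:425],(400,300),interpolation=cv2.INTER_CUBIC).repeat(1,1) if 0 else np.hstack([cv2.resize(s[178:238,345:425],(400,300),interpolation=cv2.INTER_CUBIC),cv2.resize(s[220:300,253:360],(400,300),interpolation=cv2.INTER_CUBIC)])]))
for z in(0,.046,.227):
    print(z,onz("top",294,169,z).round(3))
g=t.astype(int);m=((g.min(2)>140)).astype(np.uint8)
for n,im in(("top",t),("side",s)):
    g=im.astype(int)
    for th in (130,):
        m=((g.min(2)>th)).astype(np.uint8);k,l,st,c=cv2.connectedComponentsWithStats(m)
        for i in range(1,k):
            if 8<st[i,4]<800 :print(n,c[i].round(1),st[i].tolist())
E
```

```text
0 [0.662 0.041 0.   ]
0.046 [0.653 0.039 0.046]
0.227 [0.62  0.031 0.227]
top [383.5  86.1] [382, 85, 4, 4, 11]
top [357.8  92.6] [354, 90, 12, 7, 38]
top [366.9 122.1] [360, 119, 20, 7, 83]
top [441.4 162.8] [438, 159, 8, 8, 46]
top [257.5 169. ] [228, 168, 60, 3, 180]
top [329.5 169. ] [300, 168, 60, 3, 178]
top [140.2 179. ] [138, 177, 5, 5, 21]
top [152.3 185. ] [150, 183, 6, 5, 22]
top [164.4 190.3] [162, 188, 6, 6, 27]
top [481.2 218.2] [477, 215, 9, 8, 41]
top [387.8 219.4] [383, 216, 10, 9, 56]
top [438.4 229.4] [432, 223, 14, 14, 115]
top [303.2 232.4] [297, 229, 14, 8, 78]
top [226.6 238.6] [221, 235, 12, 8, 36]
top [347.6 240.1] [342, 235, 14, 11, 72]
top [264.1 237.7] [258, 236, 13, 5, 39]
top [224.  243.7] [218, 240, 13, 8, 33]
top [263.2 242.9] [257, 241, 13, 5, 35]
top [631.5 326.9] [617, 318, 23, 20, 239]
side [342.2 148.6] [336, 147, 13, 4, 23]
side [315.3 164.3] [287, 153, 57, 30, 328]
side [282.2 172.3] [274, 170, 21, 6, 66]
side [326. 171.] [322, 171, 9, 1, 9]
side [358.1 171.7] [355, 170, 7, 4, 19]
side [356.9 179.9] [351, 176, 13, 8, 79]
side [306. 179.] [301, 1
[... 5400 characters left out ...]
] [147, 370, 6, 4, 9]
side [282.8 372.7] [281, 371, 5, 5, 9]
side [440.5 372.9] [435, 372, 11, 3, 17]
side [226.7 376.6] [225, 375, 5, 4, 11]
side [257.8 376.9] [256, 375, 4, 4, 10]
side [239.9 381.6] [239, 379, 3, 6, 9]
side [277.7 381.8] [275, 378, 5, 8, 9]
side [204.3 387.9] [200, 384, 9, 9, 19]
side [390.1 387.3] [385, 384, 12, 7, 26]
side [193.8 389.7] [190, 386, 8, 7, 16]
side [271.7 388.8] [270, 388, 5, 3, 9]
side [307.3 391.1] [303, 389, 10, 5, 13]
side [313.6 390.3] [310, 388, 9, 6, 13]
side [215.9 391.7] [213, 390, 7, 5, 11]
side [332.8 394.4] [328, 390, 10, 9, 18]
side [444.2 392.4] [442, 390, 5, 5, 10]
side [278.8 396.2] [277, 394, 6, 5, 12]
side [331.2 397.6] [329, 396, 5, 4, 9]
```

View pics/a.png

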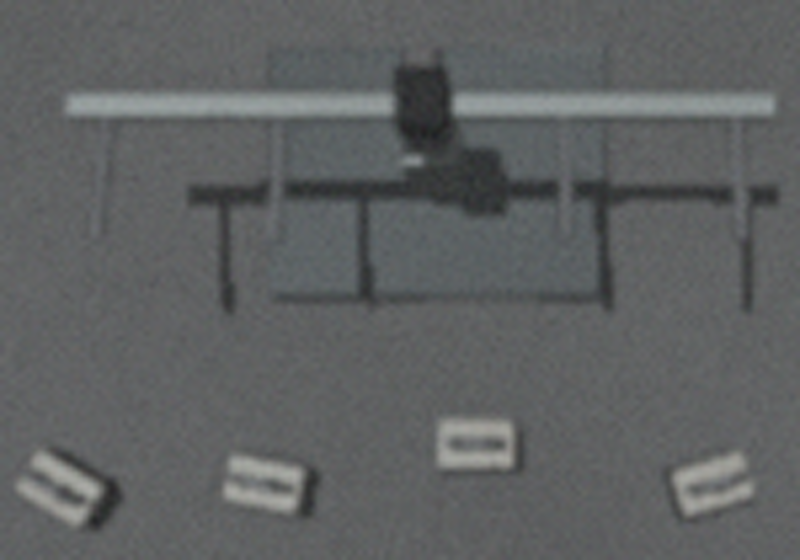

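View pics/b.png

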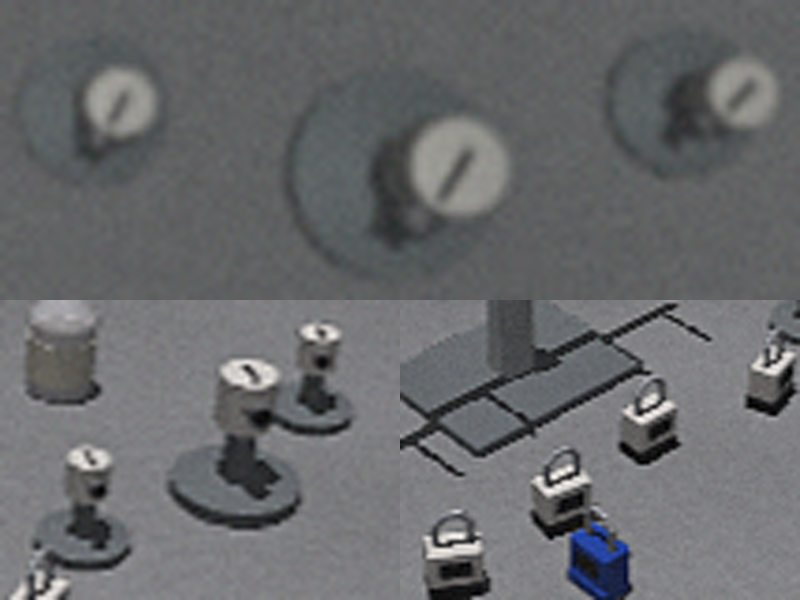

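Crop a shows the four white loggers, with the rail at row ~169.7 and the pegs pointing down towards the robot. Crop b shows the middle reader with the largest foot. Its lens looks to the lower left, and the slot runs (440,195)-(472,150) in the crop. The blue box is the decoy.

The candidates are:
- Readers at top (388,219), (438,229) and (481,218): I choose (438,229).
- White loggers ×4, plus the blue one at (256,266), which I reject.

```bash
cat >> h.py <<'E'
def loggers(t=None,show=True):
    t=get_image("top")[:,:,::-1] if t is None else t
    k=6;x0,y0=195,205;im=cv2.resize(t[y0:300,x0:372],None,fx=k,fy=k,interpolation=cv2.INTER_CUBIC)
    m=(im.min(2)>120).astype(np.uint8);m=cv2.morphologyEx(m,cv2.MORPH_CLOSE,np.ones((25,25)))
    out=[]
    for c in cv2.findContours(m,0,2)[0]:
        if cv2.contourArea(c)<60*36: continue
        b=cv2.boxPoints(cv2.minAreaRect(c));P=np.array([onz("top",(q[0]+.5)/k-.5+x0,(q[1]+.5)/k-.5+y0,.046) for q in b])[:,:2]
        e=[P[1]-P[0],P[2]-P[1]];L=[np.linalg.norm(v) for v in e];l=e[int(np.argmax(L))]
        yaw=np.degrees(np.arctan2(l[1],l[0]))%180-90   # logger yaw (y axis along l)
        out.append((P.mean(0),yaw));
        if show:print("log",P.mean(0).round(4),"yaw",round(yaw,1),"size",np.sort(L).round(4))
    return out
E
python3 - <<'E'
from h import *
t=cv2.imread("pics/top0.png")
loggers(t)
g=t.astype(float).mean(2);P=[]
for c0,c1 in((230,286),(302,358)):
  for c in range(c0,c1):
    r=np.arange(163,176);col=g[163:176,c];w=np.clip(col-110,0,None);w[np.abs(r-169.5)>2.5]=0
    P.append((c,(w*r).sum()/w.sum()))
f=np.polyfit(*np.array(P).T,1);print("line",f)
row=g[168:171].mean(0)
def edge(cs):
    h=(row[cs[0]]+row[cs[-1]])/2
    for a,b in zip(cs,cs[1:]):
        if (row[a]-h)*(row[b]-h)<=0: return a+(h-row[a])/(row[b]-row[a])*(b-a)
l=edge(list(range(223,233)));r=edge(list(range(365,354,-1)))
A=onz("top",l,np.polyval(f,l),.227);B=onz("top",r,np.polyval(f,r),.227)
print("px",l,r,"len",np.linalg.norm(A-B),A,B,"mid",(A+B)/2,"yaw",np.degrees(np.arctan2(*(A-B)[[1,0]]))-90)
S=(A+B)/2
# head blob dark
for n in("top","side"):
    print(n,proj(n,[S[0],S[1],.248]),proj(n,[S[0],S[1],0.132]),proj(n,A),proj(n,B))
# reader cap
k=6;m=(cv2.resize(t[215:245,422:455],None,fx=k,fy=k,interpolation=cv2.INTER_CUBIC).min(2)>115).astype(np.uint8)
m=cv2.morphologyEx(m,cv2.MORPH_CLOSE,np.ones((15,15)));c=max(cv2.findContours(m,0,2)[0],key=cv2.contourArea)
(cx,cy),rad=cv2.minEnclosingCircle(c);u,v=(cx+.5)/k-.5+422,(cy+.5)/k-.5+215
C=onz("top",u,v,.107);e=onz("top",u+rad/k,v,.107);print("reader",u,v,C,"rad",np.linalg.norm(C-e),"side",proj("side",C))
a=onz("top",440/6.667+370,195/6.667+205,.107);b=onz("top",472/6.667+370,150/6.667+205,.107)
print("lens ang",np.degrees(np.arctan2(*(a-b)[[1,0]])),"want",np.degrees(np.arctan2(*(S-C)[[1,0]])))
E
```

```text
log [0.4349 0.1282] yaw -11.0 size [0.0266 0.0424]
log [ 0.4361 -0.1278] yaw 17.8 size [0.0265 0.0424]
log [0.4317 0.2433] yaw -30.5 size [0.027  0.0428]
log [0.4585 0.008 ] yaw 0.3 size [0.0273 0.0424]
line [-1.71261091e-04  1.69187220e+02]
px 226.98798076923077 359.7572463768116 len 0.3476622975775097 [0.61812979 0.20583141 0.227     ] [ 0.62091641 -0.14181972  0.227     ] mid [0.6195231  0.03200584 0.227     ] yaw 0.4592483726111709
top [293.25120947 167.64663699] [295.02282505 175.21124747] [226.98798077 169.14834584] [359.75724638 169.12560763]
side [281.07318089 178.34985481] [281.5150906 208.5762975] [236.95108846 202.23284685] [319.59332538 168.15217051]
reader 438.62927627563477 229.57259368896484 [ 0.4673641  -0.38497169  0.107     ] rad 0.021583600172241448 side [394.09344592 192.04508085]
lens ang 143.73098721153642 want 69.95250130275268
```

```bash
cat >> h.py <<'E'
def down(a): return R.from_euler("z",a,degrees=True)*R.from_euler("x",180,degrees=True)
def plan(*way,v=.045,w=.145):
    "way: (p, tool-x angle deg); prints rows"
    s=ctrl.get_state();p=np.array(s["position"]);M=R.from_rotvec(s["tool_rot"])
    print("t",round(s["time"],2),"p",p.round(4),"ax",np.degrees(np.arctan2(*M.apply([1,0,0])[[1,0]])).round(1),"F",np.round(s["ft_force"],1),"w",round(s["grip_width"]*87,1),"gf",round(s["grip_force"],1))
    for q,a in way:
        q=np.asarray(q,float);T=down(a);n=max(1,int(np.ceil(max(np.abs(q-p).max()/v,np.linalg.norm((M.inv()*T).as_rotvec())/w))))
        D=[];W=[]
        for i in range(n):
            tw=(M.inv()*T).as_rotvec()/(n-i);d=M.inv().apply(q-p)/(n-i);d=d.round(3 if i<n-1 else 4)
            tw=tw.round(3)
            p=p+M.apply(d);M=M*R.from_rotvec(tw);D.append(d.tolist());W.append(tw.tolist())
        print(n,"dp",D,"\n  tw",W)
E
python3 -c "
from h import *
plan(([.214,-.55,.33],19),([.619,.032,.33],90.5))"
```

```text
t 0.1 p [ 0.214  -0.6132  0.2216] ax 19.2 F [ 0.2 -0.6 -0.3] w 87.1 gf 0.0
3 dp [[0.007, -0.02, -0.036], [0.007, -0.02, -0.036], [0.0068, -0.0198, -0.0364]] 
  tw [[-0.001, 0.0, 0.001], [-0.0, 0.0, 0.002], [-0.001, 0.0, 0.001]]
13 dp [[0.044, -0.032, -0.0], [0.047, -0.028, -0.0], [0.049, -0.023, -0.0], [0.051, -0.018, -0.0], [0.053, -0.013, -0.0], [0.054, -0.008, -0.0], [0.055, -0.003, -0.0], [0.055, 0.002, -0.0], [0.054, 0.007, -0.0], [0.053, 0.013, -0.0], [0.052, 0.017, -0.0], [0.05, 0.022, -0.0], [0.0466, 0.0275, -0.0002]] 
  tw [[0.0, 0.0, -0.096], [0.0, 0.0, -0.096], [0.0, 0.0, -0.096], [0.0, 0.0, -0.096], [0.0, 0.0, -0.096], [0.0, 0.0, -0.096], [0.0, 0.0, -0.096], [0.0, 0.0, -0.096], [0.0, 0.0, -0.096], [0.0, 0.0, -0.096], [0.0, 0.0, -0.096], [0.0, 0.0, -0.096], [-0.0, 0.0, -0.096]]
```

Call:
apply_moves --dp '[[0.007, -0.02, -0.036], [0.007, -0.02, -0.036], [0.007, -0.02, -0.036], [0.036, -0.026, 0], [0.038, -0.023, 0], [0.04, -0.019, 0], [0.041, -0.015, 0], [0.043, -0.01, 0], [0.044, -0.006, 0], [0.044, -0.002, 0]]' --twist '[[0, 0, 0], [0, 0, 0], [0, 0, 0], [0, 0, -0.08], [0, 0, -0.08], [0, 0, -0.08], [0, 0, -0.08], [0, 0, -0.08], [0, 0, -0.08], [0, 0, -0.08]]' --fingers '[0, 0, 0, 0, 0, 0, 0, 0, 0, 0]' --newtons 25

```text
time: 1.1
position: [0.4034, -0.3035, 0.3303]
tool_rot: [2.83, 1.365, -0.001]
ft_force: [-0.3, -0.8, 0.1]
grip_width: 1.003
grip_force: 0.0
```

```bash
sed -i 's/np.abs(q-p).max()/np.linalg.norm(q-p)/' h.py; python3 -c "
from h import *
plan(([.621,.032,.33],90.5),([.621,.032,.211],90.5))"
```

```text
t 1.1 p [ 0.4034 -0.3035  0.3303] ax 51.5 F [-0.3 -0.8  0.1] w 87.2 gf 0.0
9 dp [[0.044, -0.004, 0.0], [0.044, -0.001, 0.0], [0.044, 0.002, 0.0], [0.044, 0.006, 0.0], [0.044, 0.009, 0.0], [0.043, 0.013, 0.0], [0.042, 0.016, 0.0], [0.04, 0.018, 0.0], [0.0389, 0.0217, 0.0002]] 
  tw [[-0.0, 0.0, -0.076], [-0.0, 0.0, -0.076], [-0.0, 0.0, -0.076], [-0.0, 0.0, -0.075], [-0.0, 0.0, -0.076], [-0.0, 0.0, -0.075], [-0.0, 0.0, -0.076], [-0.0, 0.0, -0.075], [-0.0, 0.0, -0.076]]
3 dp [[0.0, 0.0, 0.04], [0.0, 0.0, 0.039], [0.0, 0.0001, 0.04]] 
  tw [[-0.0, 0.0, 0.0], [-0.0, 0.0, 0.0], [-0.0, 0.0, 0.0]]
```

Call:
apply_moves --dp '[[0.044, -0.004, 0], [0.044, -0.001, 0], [0.044, 0.002, 0], [0.044, 0.006, 0], [0.044, 0.009, 0], [0.043, 0.013, 0], [0.042, 0.016, 0], [0.04, 0.018, 0], [0.039, 0.022, 0], [0, 0, 0]]' --twist '[[0, 0, -0.076], [0, 0, -0.076], [0, 0, -0.076], [0, 0, -0.075], [0, 0, -0.076], [0, 0, -0.075], [0, 0, -0.076], [0, 0, -0.075], [0, 0, -0.076], [0, 0, 0]]' --fingers '[0, 0, 0, 0, 0, 0, 0, 0, 0, 0]'

```text
time: 2.1
position: [0.6224, 0.0376, 0.3288]
tool_rot: [-2.198, -2.237, -0.004]
ft_force: [-0.9, -0.2, 0.3]
grip_width: 0.997
grip_force: 0.0
```

```bash
python3 -c "
from h import *
plan(([.621,.032,.211],90.5))
cv2.imwrite('pics/s1.png',cv2.resize(get_image('side')[80:230,210:370,::-1],(640,600),interpolation=cv2.INTER_CUBIC))"
```

```text
t 2.1 p [0.6224 0.0376 0.3288] ax 91.0 F [-0.9 -0.2  0.3] w 86.7 gf 0.0
3 dp [[-0.002, -0.0, 0.039], [-0.002, -0.001, 0.039], [-0.002, -0.0003, 0.0398]] 
  tw [[-0.001, -0.002, 0.003], [-0.0, -0.002, 0.003], [-0.001, -0.002, 0.003]]
```

View pics/s1.png

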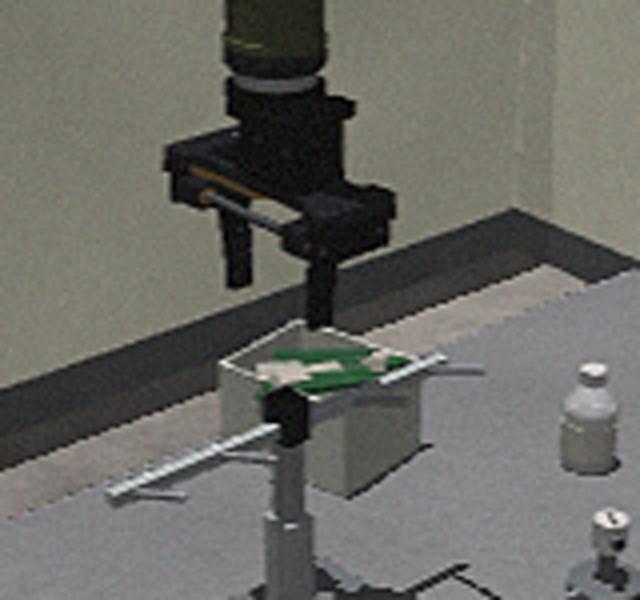

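The open gripper is above the head (crop (285,415)), with its fingers straddling it in x. Descending now.

Call:
apply_moves --dp '[[-0.002, 0, 0.039], [-0.002, -0.001, 0.039], [-0.002, 0, 0.04], [0, 0, 0]]' --twist '[[0, -0.002, 0.003], [0, -0.002, 0.003], [0, -0.002, 0.003], [0, 0, 0]]' --fingers '[0, 0, 0, 0]'

```text
time: 2.55
position: [0.6165, 0.0202, 0.2066]
tool_rot: [-2.227, -2.213, 0.021]
ft_force: [-0.6, -0.3, 0.5]
grip_width: 0.994
grip_force: 0.0
```

Call:
apply_moves --dp '[[0, 0, 0], [0, 0, 0], [0, 0, 0], [0, 0, 0], [0, 0, 0], [0, 0, 0]]' --twist '[[0, 0, 0], [0, 0, 0], [0, 0, 0], [0, 0, 0], [0, 0, 0], [0, 0, 0]]' --fingers '[0.3, 0.5, 0.5, 0.5, 0.5, 0.5]' --newtons 4

```text
time: 3.15
position: [0.6212, 0.0235, 0.2131]
tool_rot: [2.221, 2.214, -0.005]
ft_force: [3.2, -0.1, 0.9]
grip_width: 0.556
grip_force: 1.5
```

Call:
apply_moves --dp '[[-0.0, 0, 0], [0, 0, 0], [0, 0, 0]]' --twist '[[0, 0, 0], [0, 0, 0], [0, 0, 0]]' --fingers '[0.4, 0.4, 0.4]'

```text
time: 3.45
position: [0.6205, 0.0234, 0.2123]
tool_rot: [2.222, 2.215, -0.008]
ft_force: [0.3, 0.4, -0.1]
grip_width: 0.598
grip_force: 0.0
```

```bash
python3 -c "
from h import *
plan(([.621,.032,.211],90.5))"
```

```text
t 3.45 p [0.6205 0.0234 0.2123] ax 89.8 F [ 0.3  0.4 -0.1] w 52.0 gf 0.0
1 dp [[0.0086, 0.0005, 0.0013]] 
  tw [[-0.001, 0.006, -0.012]]
```

Call:
apply_moves --dp '[[0.0085, 0, 0.001], [0, 0, 0], [0, 0, 0], [0, 0, 0], [0, 0, 0], [0, 0, 0], [0, 0, 0], [0, 0, 0]]' --twist '[[0, 0.006, -0.012], [0, 0, 0], [0, 0, 0], [0, 0, 0], [0, 0, 0], [0, 0, 0], [0, 0, 0], [0, 0, 0]]' --fingers '[0.4, 0.4, 0.5, 0.6, 0.7, 0.8, 0.8, 0.8]' --newtons 25

```text
time: 4.25
position: [0.6212, 0.0327, 0.2114]
tool_rot: [-2.211, -2.232, -0.002]
ft_force: [5.2, 2.9, -3.8]
grip_width: 0.372
grip_force: 25.0
```

```bash
python3 -c "
from h import *
plan(([.621,.032,.181],90.5))"
```

```text
t 4.25 p [0.6212 0.0327 0.2114] ax 90.5 F [ 5.2  2.9 -3.8] w 32.4 gf 25.0
1 dp [[-0.0007, -0.0002, 0.0304]] 
  tw [[0.001, -0.001, 0.001]]
```

Call:
apply_moves --dp '[[0, 0, 0.004], [0, 0, 0.004], [0, 0, 0.004], [0, 0, 0.004], [0, 0, 0.004], [0, 0, 0.004], [0, 0, 0.003], [0, 0, 0.002], [0, 0, 0], [0, 0, 0]]' --twist '[[0, 0, 0], [0, 0, 0], [0, 0, 0], [0, 0, 0], [0, 0, 0], [0, 0, 0], [0, 0, 0], [0, 0, 0], [0, 0, 0], [0, 0, 0]]' --fingers '[0.8, 0.8, 0.8, 0.8, 0.8, 0.8, 0.8, 0.8, 0.8, 0.8]'

```text
time: 5.25
position: [0.6212, 0.0327, 0.1821]
tool_rot: [-2.211, -2.232, -0.002]
ft_force: [2.9, 4.7, 1.1]
grip_width: 0.377
grip_force: 25.0
```

Call:
apply_moves --dp '[[0, 0, 0.0006], [0, 0, 0], [0, 0, 0], [0, 0, 0], [0, 0, 0]]' --twist '[[0, 0, 0], [0, 0, 0], [0, 0, 0], [0, 0, 0], [0, 0, 0]]' --fingers '[0.8, 0.8, 0.8, 0.8, 0.8]' --newtons 3

```text
time: 5.75
position: [0.6219, 0.0325, 0.1819]
tool_rot: [2.21, 2.231, 0.004]
ft_force: [6.0, 4.2, 1.1]
grip_width: 0.395
grip_force: 3.0
```

Call:
apply_moves --dp '[[0, 0, 0], [0, 0, 0], [0, 0, 0], [0, 0, 0], [0, 0, 0], [0, 0, 0], [0, 0, 0]]' --twist '[[0, 0, 0], [0, 0, 0], [0, 0, 0], [0, 0, 0], [0, 0, 0], [0, 0, 0], [0, 0, 0]]' --fingers '[0.45, 0.45, 0.45, 0.8, 0.8, 0.8, 0.8]'

```text
time: 6.45
position: [0.6215, 0.0315, 0.1817]
tool_rot: [2.211, 2.23, 0.001]
ft_force: [5.6, 2.3, -1.6]
grip_width: 0.386
grip_force: 3.0
```

Call:
apply_moves --dp '[[0, 0, 0], [0, 0, 0], [0, 0, 0], [0, 0, 0], [0, 0, 0], [0, 0, 0], [0, 0, 0]]' --twist '[[0, 0, 0], [0, 0, 0], [0, 0, 0], [0, 0, 0], [0, 0, 0], [0, 0, 0], [0, 0, 0]]' --fingers '[0.45, 0.45, 0.45, 0.5, 0.55, 0.55, 0.55]'

```text
time: 7.15
position: [0.6209, 0.0315, 0.1817]
tool_rot: [2.211, 2.231, -0.0]
ft_force: [5.0, 0.5, -0.2]
grip_width: 0.453
grip_force: 2.5
```

Call:
apply_moves --dp '[[0, 0, 0], [0, 0, 0], [0, 0, 0], [0, 0, -0.03], [0, 0, -0.045], [-0.04, 0, -0.02], [-0.045, 0, 0], [-0.045, 0, 0], [-0.045, 0, 0], [0, 0, 0]]' --twist '[[0, 0, 0], [0, 0, 0], [0, 0, 0], [0, 0, 0], [0, 0, 0], [0, 0, 0], [0, 0, 0], [0, 0, 0], [0, 0, 0], [0, 0, 0]]' --fingers '[0.3, 0.3, 0.2, 0.2, 0, 0, 0, 0, 0, 0]'

```text
time: 8.15
position: [0.6195, -0.1539, 0.2751]
tool_rot: [-2.226, -2.216, 0.012]
ft_force: [0.0, -0.2, -0.2]
grip_width: 1.001
grip_force: 0.0
```

```bash
python3 - <<'E'
from h import *
t=get_image("top")[:,:,::-1].copy();s=get_image("side")[:,:,::-1].copy()
t0=cv2.imread("pics/top0.png");s0=cv2.imread("pics/side0.png")
f=lambda im,a,b,c,d:cv2.resize(im[a:b,c:d],(400,300),interpolation=cv2.INTER_CUBIC)
cv2.imwrite("pics/c.png",np.vstack([np.hstack([f(t0,150,180,274,314),f(t,150,180,274,314)]),np.hstack([f(s0,165,225,245,325),f(s,165,225,245,325)])]))
# rail end (+y) in side: pose predicted at lowered .03
S=np.array([.6195,.032]);
for z in(.22,.19):print(z,"side end",proj("side",[.6181,.206,z]),"head top",proj("side",[.6195,.032,z+.028]))
g=s.astype(int)
for im in(s0,s):
    c=im[:,240:262].astype(float).mean(2);print([int(np.argmax(np.where(c[170:235,i]>0,c[170:235,i],0))+170) for i in range(0,22,4)])
loggers(t)
plan(([.4674,-.385,.25],54-0))
E
```

```text
0.22 side end [237.05560552 204.21369234] head top [281.07909141 178.35190986]
0.19 side end [237.66957987 212.4906341 ] head top [281.19673753 186.40305495]
[202, 200, 198, 197, 195, 193]
[210, 208, 207, 205, 202, 202]
log [0.4349 0.128 ] yaw -10.4 size [0.0279 0.0433]
log [ 0.4363 -0.1279] yaw 18.3 size [0.0272 0.0433]
log [0.4586 0.008 ] yaw 0.3 size [0.0283 0.0435]
log [0.4564 0.2253] yaw -30.5 size [0.0279 0.0431]
t 8.25 p [ 0.6206 -0.1451  0.2757] ax 90.3 F [ 0.2  1.2 -1.1] w 87.2 gf 0.0
7 dp [[-0.034, -0.022, 0.004], [-0.036, -0.019, 0.004], [-0.038, -0.016, 0.004], [-0.039, -0.012, 0.004], [-0.04, -0.008, 0.003], [-0.04, -0.005, 0.004], [-0.0403, -0.0015, 0.003]] 
  tw [[-0.001, 0.0, 0.09], [-0.001, 0.0, 0.091], [-0.0, 0.0, 0.09], [-0.001, 0.0, 0.091], [-0.0, 0.0, 0.09], [-0.0, 0.0, 0.091], [-0.001, 0.001, 0.09]]
```

View pics/c.png

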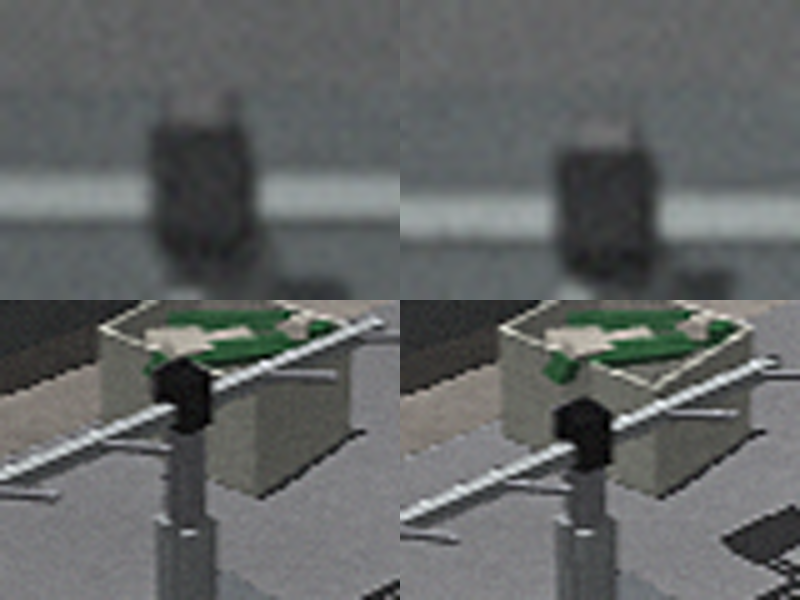

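The upper crops show the grey button just as proud after the move as before it, so it is locked. The side crops show the rail about 8 px lower, which matches 30 mm. Logger 3 has been knocked to (.456,.225).

Next is the reader.

```bash
python3 -c "
from h import *
plan(([.4674,-.385,.20],143.7),([.4674,-.385,.07],143.7))"
```

```text
t 8.25 p [ 0.6206 -0.1451  0.2757] ax 90.3 F [ 0.2  1.2 -1.1] w 87.2 gf 0.0
7 dp [[-0.034, -0.022, 0.011], [-0.031, -0.026, 0.011], [-0.027, -0.03, 0.011], [-0.023, -0.034, 0.011], [-0.018, -0.036, 0.011], [-0.013, -0.039, 0.011], [-0.0085, -0.04, 0.0101]] 
  tw [[-0.001, -0.0, -0.133], [-0.0, -0.0, -0.133], [-0.0, -0.0, -0.133], [-0.001, -0.001, -0.133], [-0.0, -0.0, -0.133], [-0.001, -0.001, -0.134], [-0.0, -0.0, -0.133]]
3 dp [[0.0, 0.0, 0.043], [0.0, 0.0, 0.043], [0.0, 0.0001, 0.044]] 
  tw [[-0.0, -0.0, -0.0], [-0.0, -0.0, -0.0], [-0.0, -0.0, -0.0]]
```

Call:
apply_moves --dp '[[-0.034, -0.022, 0.011], [-0.031, -0.026, 0.011], [-0.027, -0.03, 0.011], [-0.023, -0.034, 0.011], [-0.018, -0.036, 0.011], [-0.013, -0.039, 0.011], [-0.0085, -0.04, 0.01], [0, 0, 0], [0, 0, 0], [0, 0, 0]]' --twist '[[0, 0, -0.133], [0, 0, -0.133], [0, 0, -0.133], [0, 0, -0.133], [0, 0, -0.133], [0, 0, -0.134], [0, 0, -0.133], [0, 0, 0], [0, 0, 0], [0, 0, 0]]' --fingers '[0, 0, 0, 0, 0, 0, 0, 0, 0, 0]'

```text
time: 9.25
position: [0.4716, -0.381, 0.2013]
tool_rot: [-0.969, -2.988, -0.002]
ft_force: [0.1, 0.2, 1.2]
grip_width: 0.998
grip_force: 0.0
```

```bash
python3 -c "
from h import *
plan(([.4674,-.385,.07],143.7))"
```

```text
t 9.25 p [ 0.4716 -0.381   0.2013] ax 144.1 F [0.1 0.2 1.2] w 86.8 gf 0.0
3 dp [[0.0, -0.002, 0.044], [0.0, -0.002, 0.044], [0.001, -0.0018, 0.0432]] 
  tw [[0.0, -0.0, 0.002], [0.001, -0.0, 0.002], [0.0, -0.0, 0.003]]
```

Call:
apply_moves --dp '[[0, -0.002, 0.044], [0, -0.002, 0.044], [0.001, -0.002, 0.043], [0, 0, 0], [0, 0, 0], [0, 0, 0]]' --twist '[[0, 0, 0.002], [0, 0, 0.002], [0, 0, 0.002], [0, 0, 0], [0, 0, 0], [0, 0, 0]]' --fingers '[0, 0, 0, 0, 0, 0]' --newtons 12

```text
time: 9.85
position: [0.4684, -0.388, 0.073]
tool_rot: [0.978, 2.981, -0.002]
ft_force: [-0.4, -1.1, -0.5]
grip_width: 1.003
grip_force: 0.0
```

```bash
python3 -c "
from h import *
plan(([.4674,-.385,.07],143.7))"
```

```text
t 9.85 p [ 0.4684 -0.388   0.073 ] ax 143.7 F [-0.4 -1.1 -0.5] w 87.3 gf 0.0
1 dp [[0.0026, 0.0018, 0.003]] 
  tw [[-0.0, 0.005, -0.001]]
```

Off by 3 mm. I'll correct that, close, then turn.

Call:
apply_moves --dp '[[0.0025, 0.0015, 0.002], [0, 0, 0], [0, 0, 0], [0, 0, 0], [0, 0, 0], [0, 0, 0], [0, 0, 0], [0, 0, 0]]' --twist '[[0, 0.005, 0], [0, 0, 0], [0, 0, 0], [0, 0, 0], [0, 0, 0], [0, 0, 0], [0, 0, 0], [0, 0, 0]]' --fingers '[0.2, 0.35, 0.4, 0.45, 0.5, 0.6, 0.6, 0.6]' --newtons 12

```text
time: 10.65
position: [0.466, -0.3834, 0.068]
tool_rot: [-0.979, -2.981, -0.006]
ft_force: [3.3, 4.4, 0.4]
grip_width: 0.502
grip_force: 12.0
```

```bash
python3 -c "
from h import *
plan(([.4674,-.385,.07],70))"
```

```text
t 10.65 p [ 0.466  -0.3834  0.068 ] ax 143.6 F [3.3 4.4 0.4] w 43.7 gf 12.0
9 dp [[-0.0, -0.0, -0.0], [-0.0, -0.0, -0.0], [-0.0, 0.0, -0.0], [-0.0, 0.0, -0.0], [-0.0, 0.0, -0.0], [-0.0, 0.0, -0.001], [-0.001, 0.0, -0.0], [-0.0, 0.001, -0.001], [-0.0005, 0.0004, -0.0001]] 
  tw [[-0.0, -0.001, 0.143], [-0.0, -0.001, 0.143], [-0.0, -0.001, 0.143], [-0.0, -0.0, 0.143], [-0.0, -0.001, 0.143], [-0.0, -0.0, 0.143], [-0.0, -0.001, 0.142], [-0.0, -0.0, 0.143], [-0.0, -0.001, 0.142]]
```

Call:
apply_moves --dp '[[0, 0, 0], [0, 0, 0], [0, 0, 0], [0, 0, 0], [0, 0, 0], [0, 0, 0], [0, 0, 0], [0, 0, 0], [0, 0, 0], [0, 0, 0]]' --twist '[[0, 0, 0.128], [0, 0, 0.128], [0, 0, 0.128], [0, 0, 0.128], [0, 0, 0.128], [0, 0, 0.128], [0, 0, 0.128], [0, 0, 0.128], [0, 0, 0.128], [0, 0, 0.128]]' --fingers '[0.6, 0.6, 0.6, 0.6, 0.6, 0.6, 0.6, 0.6, 0.6, 0.6]'

```text
time: 11.65
position: [0.4667, -0.3832, 0.0674]
tool_rot: [-2.569, -1.8, -0.003]
ft_force: [5.0, 4.1, -3.4]
grip_width: 0.502
grip_force: 12.0
```

Call:
apply_moves --dp '[[0, 0, 0], [0, 0, 0], [0, 0, 0], [0, 0, 0], [0, 0, 0], [0, 0, -0.045], [0, 0, -0.045], [-0.01, 0.045, -0.01], [-0.01, 0.045, 0], [0, 0, 0]]' --twist '[[0, 0, 0], [0, 0, 0], [0, 0, 0], [0, 0, 0], [0, 0, 0], [0, 0, 0], [0, 0, 0], [0, 0, 0], [0, 0, 0], [0, 0, 0]]' --fingers '[0.6, 0.6, 0.3, 0.2, 0.1, 0, 0, 0, 0, 0]'

```text
time: 12.65
position: [0.5457, -0.4372, 0.1648]
tool_rot: [-2.566, -1.803, 0.001]
ft_force: [0.1, 0.8, -0.7]
grip_width: 0.993
grip_force: 0.0
```

```bash
python3 - <<'E'
from h import *
t=get_image("top")[:,:,::-1].copy();s=get_image("side")[:,:,::-1].copy()
cv2.imwrite("pics/d.png",np.hstack([cv2.resize(t[212:246,420:454],(400,400),interpolation=cv2.INTER_CUBIC),cv2.resize(s[180:225,372:417],(400,400),interpolation=cv2.INTER_CUBIC)]))
plan(([.4674,-.385,.20],70))
E
```

```text
t 12.75 p [ 0.5426 -0.435   0.1657] ax 70.2 F [0.1 0.1 0.2] w 86.4 gf 0.0
3 dp [[0.007, -0.029, -0.011], [0.007, -0.029, -0.011], [0.0076, -0.0298, -0.0119]] 
  tw [[-0.003, -0.001, 0.001], [-0.002, -0.001, 0.001], [-0.003, -0.0, 0.002]]
```

View pics/d.png

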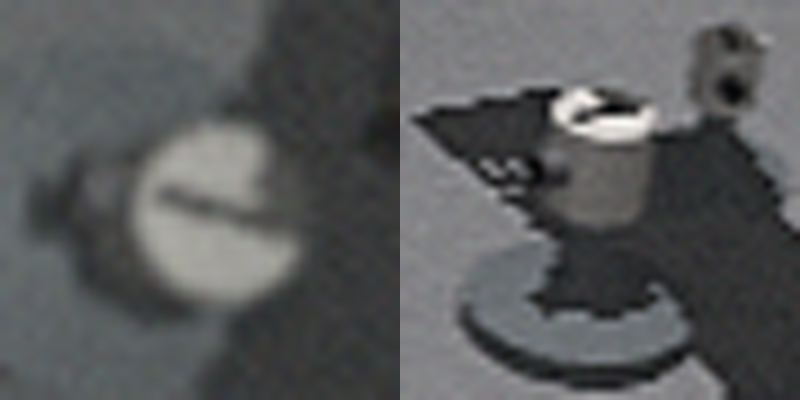

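The lens now looks left and slightly up in the top view, towards the stand. The arm's shadow covers part of the cap, so I'll move away and measure the slot exactly, in both the old and new pictures.

Call:
apply_moves --dp '[[0.04, -0.02, -0.01], [0.04, -0.02, -0.01], [0.045, -0.01, 0], [0.045, 0, 0], [0.045, 0, 0], [0.045, 0, 0], [0.045, 0, 0], [0, 0, 0], [0, 0, 0], [0, 0, 0]]' --twist '[[0, 0, 0], [0, 0, 0], [0, 0, 0], [0, 0, 0], [0, 0, 0], [0, 0, 0], [0, 0, 0], [0, 0, 0], [0, 0, 0], [0, 0, 0]]' --fingers '[0, 0, 0, 0, 0, 0, 0, 0, 0, 0]'

```text
time: 13.75
position: [0.5912, -0.1489, 0.1874]
tool_rot: [2.573, 1.79, -0.04]
ft_force: [-13.1, -26.1, 2.9]
grip_width: 0.997
grip_force: 14.3
```

```bash
cat >> h.py <<'E'
def slot(t):
    "angle of the cap slot, world deg mod 180; darkness-weighted PCA within cap"
    g=t.astype(float).mean(2);C=proj("top",[.467,-.384,.107]);v,u=np.mgrid[0:400,0:640]
    # recenter on bright cap
    m=(g>110)&(np.hypot(u-C[0],v-C[1])<9);C=np.array([u[m].mean(),v[m].mean()])
    m=np.hypot(u-C[0],v-C[1])<4.6
    P=np.array([onz("top",a,b,.107)[:2] for a,b in zip(u[m],v[m])]);w=np.clip(np.percentile(g[m],75)-10-g[m],0,None)
    c=(P*w[:,None]).sum(0)/w.sum();e,V=np.linalg.eigh(((P-c)*w[:,None]).T@(P-c))
    return np.degrees(np.arctan2(V[1,1],V[0,1]))%180,onz("top",*C,.107),e
E
python3 - <<'E'
from h import *
cv2.imwrite("pics/top2.png",get_image("top")[:,:,::-1])
for f in("top0","top2"):print(slot(cv2.imread(f"pics/{f}.png")))
for i in range(3):print(slot(get_image("top")[:,:,::-1])[:2])
plan(([.436,-.128,.2],18))
t=cv2.imread("pics/top2.png");s=get_image("side")[:,:,::-1]
cv2.imwrite("pics/e.png",np.hstack([cv2.resize(t[212:246,420:454],(400,400),interpolation=cv2.INTER_CUBIC),cv2.resize(s[180:225,372:417],(400,400),interpolation=cv2.INTER_CUBIC)]))
loggers(t)
E
```

```text
(np.float64(147.32177488281872), array([ 0.46798716, -0.38531405,  0.107     ]), array([0.00226807, 0.02834732]))
(np.float64(74.71480719698742), array([ 0.46783427, -0.38503825,  0.107     ]), array([0.00247055, 0.0265566 ]))
(np.float64(74.88633126933301), array([ 0.46748919, -0.38513565,  0.107     ]))
(np.float64(74.36071057579535), array([ 0.46758474, -0.38523704,  0.107     ]))
(np.float64(74.8956159898231), array([ 0.46720023, -0.38519223,  0.107     ]))
t 13.95 p [ 0.5912 -0.1489  0.1874] ax 69.6 F [-12.3 -24.9   2.9] w 86.9 gf 14.3
7 dp [[-0.005, -0.022, -0.001], [-0.008, -0.021, -0.002], [-0.01, -0.02, -0.002], [-0.013, -0.018, -0.001], [-0.015, -0.017, -0.002], [-0.017, -0.014, -0.002], [-0.0187, -0.0124, -0.0011]] 
  tw [[0.0, 0.004, 0.129], [0.0, 0.004, 0.129], [0.001, 0.004, 0.129], [0.0, 0.004, 0.128], [0.0, 0.004, 0.129], [0.001, 0.003, 0.128], [0.0, 0.004, 0.129]]
log [0.4348 0.1281] yaw -10.7 size [0.0277 0.0431]
log [ 0.4361 -0.1276] yaw 18.3 size [0.0273 0.0424]
log [0.4588 0.008 ] yaw 0.3 size [0.0278 0.0435]
log [0.4565 0.2257] yaw -30.5 size [0.0277 0.0435]
```

View pics/e.png

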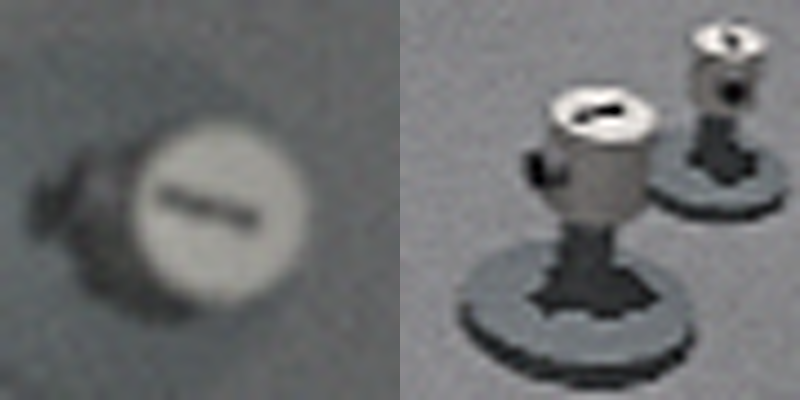

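The pictures show the slot at 74.7° against the wanted 69.9°, so the reader needs about 5° more clockwise. My retreat also ran a finger into the rail end, so I back off now.

Call:
apply_moves --dp '[[-0.03, 0, 0], [-0.03, 0, 0], [-0.02, 0, -0.04], [0, 0, -0.03], [0, 0, 0], [0, 0, 0]]' --twist '[[0, 0, 0], [0, 0, 0], [0, 0, 0], [0, 0, 0], [0, 0, 0], [0, 0, 0]]' --fingers '[0, 0, 0, 0, 0, 0]'

```text
time: 14.6
position: [0.5717, -0.2064, 0.2591]
tool_rot: [-2.568, -1.805, 0.003]
ft_force: [-0.8, 0.1, -1.0]
grip_width: 1.002
grip_force: 0.0
```

```bash
python3 - <<'E'
from h import *
C=np.array([.4672,-.3845])
q=onz("top",423.8,229.4,.086)[:2]-C;print("lens tip",np.hypot(*q),np.degrees(np.arctan2(q[1],q[0])))
t=cv2.imread("pics/top2.png");t0=cv2.imread("pics/top0.png")
# rail check vs before: row of rail
im=get_image("top")[:,:,::-1]
for a in(t,im):
  g=a.astype(float).mean(2);
  for c0,c1 in((230,286),(302,352)):
    b=g[160:182,c0:c1].mean(1);w=np.clip(b-115,0,None);print((w*np.arange(160,182)).sum()/w.sum())
print(proj("top",[.6195,.1,.197]),proj("top",[.6195,-.1,.197]))
b=im[:,:,::-1];cv2.imwrite("pics/f.png",np.hstack([cv2.resize(im[150:200,215:365],(800,270),interpolation=cv2.INTER_CUBIC)]))
plan(([.467,-.384,.20],74.7))
E
```

```text
lens tip 0.037036102920122736 88.08686764186615
171.22855428914218
171.25301799824408
171.21675010672567
171.23877799643896
[268.7833117  170.98305767] [342.99720594 171.55004922]
t 14.65 p [ 0.5713 -0.2061  0.2579] ax 70.2 F [-0.3 -0.5 -0.4] w 86.9 gf 0.0
5 dp [[-0.041, -0.008, 0.012], [-0.04, -0.008, 0.011], [-0.04, -0.009, 0.012], [-0.04, -0.009, 0.011], [-0.0404, -0.0101, 0.0119]] 
  tw [[-0.001, -0.0, -0.016], [-0.001, -0.0, -0.015], [-0.001, -0.0, -0.016], [-0.001, -0.0, -0.015], [-0.001, -0.0, -0.016]]
```

View pics/f.png

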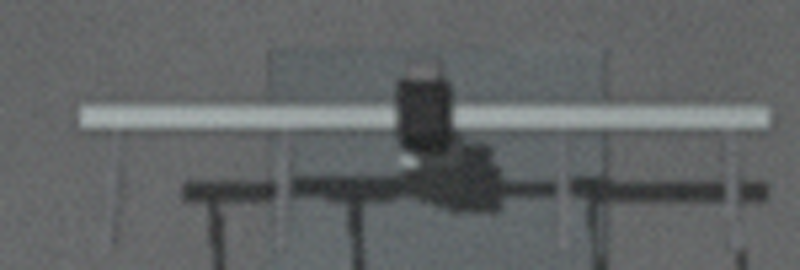

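The rail is unchanged at row 171.2, with the head intact. I'll check the lens tip independently in two views.

```bash
python3 - <<'E'
from h import *
C=np.array([.4672,-.3845])
p,e=tri((423.8,229.4),(388.1,198.9));q=p[:2]-C;print(p,e,np.hypot(*q),np.degrees(np.arctan2(q[1],q[0])))
for a in(65,70,75,80,85):
    x=np.r_[C+.033*np.array([np.cos(np.radians(a)),np.sin(np.radians(a))]),.086]
    y=np.r_[C+.025*np.array([np.cos(np.radians(a)),np.sin(np.radians(a))]),.095]
    print(a,"tip top",proj("top",x).round(1),"side",proj("side",x).round(1),"upper",proj("top",y).round(1))
x=np.r_[C,.107];print(proj("side",x),proj("top",x))
for im in ("side0",):
  pass
s=get_image("side")[:,:,::-1];g=cv2.resize(s[185:212,375:410],None,fx=8,fy=8,interpolation=cv2.INTER_CUBIC).astype(int).max(2)
m=(g<50).astype(np.uint8);k,l,st,c=cv2.connectedComponentsWithStats(m)
for i in range(1,k):
  if st[i,4]>200:print("dark",c[i]/8+[375,185],st[i].tolist())
s=cv2.imread("pics/side0.png");g=cv2.resize(s[185:212,375:410],None,fx=8,fy=8,interpolation=cv2.INTER_CUBIC).astype(int).max(2)
m=(g<50).astype(np.uint8);k,l,st,c=cv2.connectedComponentsWithStats(m)
for i in range(1,k):
  if st[i,4]>200:print("dark0",c[i]/8+[375,185],st[i].tolist())
for a in(140,144,148):
    print(a,proj("side",np.r_[C+.033*np.array([np.cos(np.radians(a)),np.sin(np.radians(a))]),.086]).round(1))
E
```

```text
[ 0.46642245 -0.34748014  0.09202645] 0.004827533057839144 0.03702802318056262 91.20323611936365
65 tip top [426.1 225.1] side [385.4 198.1] upper [429.5 226.1]
70 tip top [425.8 226. ] side [385.8 198.5] upper [429.2 226.8]
75 tip top [425.5 226.9] side [386.2 198.9] upper [429.  227.5]
80 tip top [425.3 227.9] side [386.7 199.2] upper [428.8 228.3]
85 tip top [425.2 228.9] side [387.2 199.6] upper [428.7 229. ]
[394.04837429 192.10314845] [438.46897375 229.6283651 ]
dark [409.14873418 190.41402954] [265, 34, 15, 20, 237]
dark [407.29732659 194.84212428] [249, 67, 21, 27, 346]
dark [408.81566148 198.744893  ] [255, 90, 25, 36, 514]
dark [387.96171587 199.50276753] [92, 99, 33, 31, 542]
dark [404.96602787 203.60148084] [200, 133, 80, 25, 574]
dark [391.42958333 207.42916667] [124, 165, 19, 33, 300]
dark [396.71698813 211.16913947] [161, 202, 30, 14, 337]
dark0 [409.12048193 190.46084337] [265, 34, 15, 21, 249]
dark0 [407.71338384 197.20250583] [239, 67, 41, 59, 1287]
dark0 [397.52181604 201.66376769] [160, 120, 46, 29, 848]
dark0 [405.4456058  203.75767918] [208, 137, 72, 22, 586]
dark0 [391.05533537 208.94512195] [111, 163, 34, 53, 820]
dark0 [395.05406977 207.45406977] [155, 166, 11, 34, 215]
dark0 [396.85099085 211.16577744] [162, 202, 29, 14, 328]
140 [395.1 201.5]
144 [395.8 201.5]
148 [396.4 201.5]
```

```bash
python3 - <<'E'
from h import *
T=np.mean([get_image("top")[212:246,415:449,::-1].astype(float) for _ in range(8)],0);S=np.mean([get_image("side")[182:212,376:406,::-1].astype(float) for _ in range(8)],0)
np.savez("avg.npz",T=T,S=S)
st=lambda x:np.clip((cv2.resize(x,(400,400),interpolation=cv2.INTER_CUBIC)-20)*1.6,0,255)
cv2.imwrite("pics/g.png",np.hstack([st(T),st(S)]))
E
```

```text
[ WARN:0@13.388] global loadsave.cpp:1063 imwrite_ Unsupported depth image for selected encoder is fallbacked to CV_8U.
```

View pics/g.png

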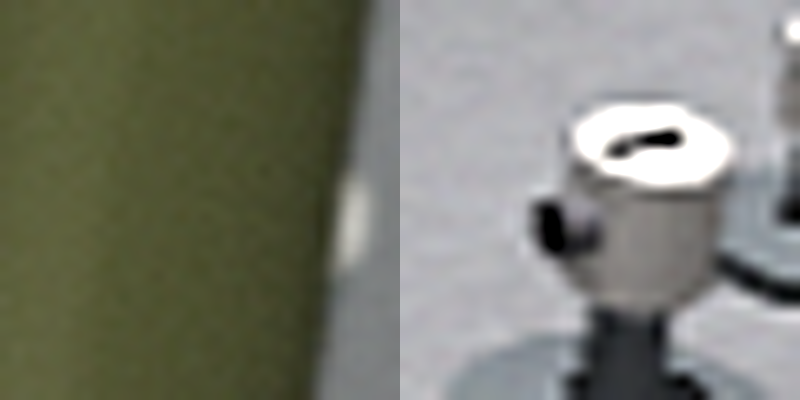

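In the side view the lens disc is at about (386.6,198.6), relative to the cap at (394.4,192.5). After the offset that gives about 75°, agreeing with the slot. I go back and turn 5° more clockwise.

Call:
apply_moves --dp '[[-0.041, -0.008, 0.012], [-0.04, -0.008, 0.011], [-0.04, -0.009, 0.012], [-0.04, -0.009, 0.011], [-0.04, -0.01, 0.012], [0, 0, 0], [0, 0, 0], [0, 0, 0]]' --twist '[[0, 0, -0.016], [0, 0, -0.015], [0, 0, -0.016], [0, 0, -0.015], [0, 0, -0.016], [0, 0, 0], [0, 0, 0], [0, 0, 0]]' --fingers '[0, 0, 0, 0, 0, 0, 0, 0]'

```text
time: 16.3
position: [0.4695, -0.3825, 0.2003]
tool_rot: [-2.492, -1.905, 0.0]
ft_force: [-0.3, 0.3, -0.4]
grip_width: 1.001
grip_force: 0.0
```

```bash
python3 -c "
from h import *
plan(([.467,-.384,.07],74.7))"
```

```text
t 16.3 p [ 0.4695 -0.3825  0.2003] ax 74.8 F [-0.3  0.3 -0.4] w 87.1 gf 0.0
3 dp [[-0.001, -0.001, 0.043], [-0.001, -0.0, 0.044], [-0.0003, -0.0007, 0.0433]] 
  tw [[-0.001, -0.001, 0.001], [-0.001, -0.001, 0.0], [-0.002, -0.0, 0.001]]
```

Call:
apply_moves --dp '[[-0.001, -0.001, 0.043], [-0.001, 0, 0.043], [0, -0.001, 0.043], [0, 0, 0], [0, 0, 0], [0, 0, 0]]' --twist '[[0, 0, 0], [0, 0, 0], [0, 0, 0], [0, 0, 0], [0, 0, 0], [0, 0, 0]]' --fingers '[0, 0, 0, 0, 0.1, 0.2]'

```text
time: 16.9
position: [0.4678, -0.3854, 0.0741]
tool_rot: [-2.496, -1.908, 0.0]
ft_force: [0.7, 0.1, 0.4]
grip_width: 0.894
grip_force: 0.0
```

Call:
apply_moves --dp '[[0, 0, 0], [0, 0, 0], [0, 0, 0], [0, 0, 0], [0, 0, 0], [0, 0, 0], [0, 0, 0], [0, 0, 0], [0, 0, 0], [0, 0, 0]]' --twist '[[0, 0, 0], [0, 0, 0], [0, 0, 0], [0, 0, 0], [0, 0, 0.029], [0, 0, 0.029], [0, 0, 0.03], [0, 0, 0], [0, 0, 0], [0, 0, 0]]' --fingers '[0.35, 0.45, 0.6, 0.6, 0.6, 0.6, 0.6, 0.6, 0.6, 0.6]'

```text
time: 17.9
position: [0.466, -0.3851, 0.0713]
tool_rot: [-2.576, -1.793, 0.001]
ft_force: [3.7, -1.6, 1.7]
grip_width: 0.5
grip_force: 12.0
```

Call:
apply_moves --dp '[[0, 0, 0], [0, 0, 0], [0, 0, 0], [0, 0, -0.04], [0, 0, -0.045], [0, 0, -0.045], [-0.02, 0.035, 0], [-0.02, 0.035, 0], [0, 0.03, 0], [0, 0, 0]]' --twist '[[0, 0, 0], [0, 0, 0], [0, 0, 0], [0, 0, 0], [0, 0, 0], [0, 0, 0], [0, 0, 0], [0, 0, 0], [0, 0, 0], [0, 0, 0]]' --fingers '[0.4, 0.3, 0.1, 0, 0, 0, 0, 0, 0, 0]'

```text
time: 18.9
position: [0.5476, -0.4575, 0.1979]
tool_rot: [-2.572, -1.791, 0.001]
ft_force: [-0.7, -0.3, -0.7]
grip_width: 0.999
grip_force: 0.0
```

```bash
python3 - <<'E'
from h import *
for i in range(3):print(slot(get_image("top")[:,:,::-1]))
plan(([.467,-.384,.20],74.7))
E
```

```text
(np.float64(70.09946686204357), array([ 0.46726362, -0.38426433,  0.107     ]), array([0.00325913, 0.03322895]))
(np.float64(70.98730785867872), array([ 0.46742343, -0.38420149,  0.107     ]), array([0.00345815, 0.03650896]))
(np.float64(70.46513807499342), array([ 0.4672665 , -0.38409335,  0.107     ]), array([0.00319237, 0.03294326]))
t 19.05 p [ 0.5449 -0.4568  0.1996] ax 69.7 F [ 0.7 -0.1 -0.4] w 87.0 gf 0.0
3 dp [[0.014, -0.033, 0.0], [0.015, -0.032, 0.0], [0.015, -0.0321, 0.0001]] 
  tw [[-0.002, -0.001, -0.029], [-0.002, -0.001, -0.029], [-0.003, -0.0, -0.029]]
```

The reader is at about 70.5° against 69.9°, which is good. Next come the loggers, starting with the y=-0.128 one onto peg 0. I check the peg geometry first.

```bash
cat >> h.py <<'E'
def peg(i,r=.030):
    a=np.radians(.46);y=[-.155,-.07,.07,.155][i];l=np.array([-.006-r*np.cos(np.radians(22)),y])
    return np.r_[.6195+l[0]*np.cos(a)-l[1]*np.sin(a),.032+l[0]*np.sin(a)+l[1]*np.cos(a),.190+r*np.sin(np.radians(22))]
E
python3 - <<'E'
from h import *
print("peg tip seen",onz("top",266.6,194.4,.2455),"model",peg(2,.068))
for i in range(4):print(i,peg(i,.038).round(4),"tip px top",proj("top",peg(i,.068)).round(1),"side",proj("side",peg(i,.068)).round(1))
im=get_image("top")[:,:,::-1];loggers(im)
plan(([.4362,-.128,.17],18.3),([.4362,-.128,.05],18.3))
E
```

```text
peg tip seen [0.55016209 0.09959551 0.2455    ] model [0.54989173 0.10144339 0.21547325]
0 [ 0.5795 -0.1233  0.2042] tip px top [352.5 195.7] side [329.6 180. ]
1 [ 0.5788 -0.0383  0.2042] tip px top [320.3 195.8] side [311.2 188.1]
2 [0.5777 0.1017 0.2042] tip px top [267.1 195.9] side [278.  202.8]
3 [0.577  0.1867 0.2042] tip px top [234.7 195.9] side [255.9 212.5]
log [0.4349 0.1282] yaw -11.8 size [0.0281 0.0436]
log [ 0.4363 -0.1282] yaw 18.3 size [0.028  0.0441]
log [0.4591 0.008 ] yaw 0.3 size [0.0293 0.0445]
log [0.4563 0.2256] yaw -30.4 size [0.0284 0.0438]
t 19.1 p [ 0.5447 -0.4569  0.2001] ax 69.7 F [-0.7 -0.1  0.4] w 87.1 gf 0.0
8 dp [[0.034, -0.027, 0.004], [0.031, -0.031, 0.004], [0.027, -0.034, 0.004], [0.023, -0.036, 0.004], [0.019, -0.039, 0.004], [0.014, -0.041, 0.004], [0.01, -0.042, 0.003], [0.0044, -0.0428, 0.004]] 
  tw [[-0.001, 0.0, 0.112], [-0.001, 0.0, 0.112], [-0.001, 0.0, 0.112], [-0.001, 0.0, 0.112], [-0.001, 0.0, 0.112], [-0.0, 0.0, 0.112], [-0.001, 0.001, 0.112], [-0.0, 0.0, 0.113]]
3 dp [[0.0, -0.0, 0.04], [0.0, -0.0, 0.04], [0.0, -0.0, 0.04]] 
  tw [[-0.0, 0.0, -0.0], [-0.0, 0.0, -0.0], [-0.0, 0.0, -0.0]]
```

Call:
apply_moves --dp '[[0.034, -0.027, 0.004], [0.031, -0.031, 0.004], [0.027, -0.034, 0.004], [0.023, -0.036, 0.004], [0.019, -0.039, 0.004], [0.014, -0.041, 0.004], [0.01, -0.042, 0.003], [0.0045, -0.043, 0.004], [0, 0, 0], [0, 0, 0]]' --twist '[[0, 0, 0.112], [0, 0, 0.112], [0, 0, 0.112], [0, 0, 0.112], [0, 0, 0.112], [0, 0, 0.112], [0, 0, 0.112], [0, 0, 0.113], [0, 0, 0], [0, 0, 0]]' --fingers '[0.3, 0.3, 0.3, 0.3, 0.3, 0.3, 0.3, 0.3, 0.3, 0.3]'

```text
time: 20.1
position: [0.4363, -0.1281, 0.1714]
tool_rot: [-3.1, -0.502, 0.005]
ft_force: [0.7, -1.3, -0.4]
grip_width: 0.703
grip_force: 0.0
```

Call:
apply_moves --dp '[[0, 0, 0], [0, 0, 0]]' --twist '[[0, 0, 0], [0, 0, 0]]' --fingers '[0.3, 0.3]'

```text
time: 20.3
position: [0.4372, -0.1297, 0.171]
tool_rot: [-3.099, -0.495, 0.005]
ft_force: [-0.7, -0.3, -0.3]
grip_width: 0.702
grip_force: 0.0
```

```bash
python3 -c "
from h import *
plan(([.4363,-.128,.09],18.3),([.4363,-.128,.05],18.3))"
```

```text
t 20.3 p [ 0.4372 -0.1297  0.171 ] ax 18.2 F [-0.7 -0.3 -0.3] w 61.1 gf 0.0
2 dp [[-0.0, -0.001, 0.04], [-0.0001, -0.0006, 0.041]] 
  tw [[-0.002, 0.001, -0.001], [-0.002, 0.002, -0.002]]
1 dp [[-0.0001, -0.0001, 0.04]] 
  tw [[0.0, -0.0, 0.0]]
```

Call:
apply_moves --dp '[[0, -0.001, 0.04], [0, -0.0005, 0.04], [0, 0, 0.025], [0, 0, 0.013], [0, 0, 0], [0, 0, 0], [0, 0, 0]]' --twist '[[0, 0, 0], [0, 0, 0], [0, 0, 0], [0, 0, 0], [0, 0, 0], [0, 0, 0], [0, 0, 0]]' --fingers '[0.3, 0.3, 0.3, 0.3, 0.3, 0.3, 0.3]' --newtons 10

```text
time: 21.0
position: [0.4376, -0.1271, 0.0543]
tool_rot: [-3.1, -0.498, 0.002]
ft_force: [-0.1, 0.1, 0.1]
grip_width: 0.698
grip_force: 0.0
```

```bash
python3 -c "
from h import *
plan(([.4363,-.128,.051],18.3))"
```

```text
t 21.0 p [ 0.4376 -0.1271  0.0543] ax 18.2 F [-0.1  0.1  0.1] w 60.7 gf 0.0
1 dp [[-0.0016, 0.0004, 0.0033]] 
  tw [[-0.002, 0.001, -0.001]]
```

Call:
apply_moves --dp '[[-0.001, 0, 0.002], [0, 0, 0], [0, 0, 0], [0, 0, 0], [0, 0, 0], [0, 0, 0], [0, 0, 0], [0, 0, 0]]' --twist '[[0, 0, 0], [0, 0, 0], [0, 0, 0], [0, 0, 0], [0, 0, 0], [0, 0, 0], [0, 0, 0], [0, 0, 0]]' --fingers '[0.4, 0.5, 0.55, 0.6, 0.65, 0.7, 0.8, 0.8]' --newtons 15

```text
time: 21.8
position: [0.4354, -0.1269, 0.0509]
tool_rot: [-3.098, -0.498, 0.005]
ft_force: [0.2, 0.0, 1.5]
grip_width: 0.381
grip_force: 15.0
```

Call:
apply_moves --dp '[[0, 0, -0.02], [0, 0, -0.03], [0, 0, -0.04], [0, 0, -0.04], [0, 0, -0.03], [0, 0, 0], [0, 0, 0]]' --twist '[[0, 0, 0], [0, 0, 0], [0, 0, 0], [0, 0, 0], [0, 0, 0], [0, 0, 0], [0, 0, 0]]' --fingers '[0.8, 0.8, 0.8, 0.8, 0.8, 0.8, 0.8]'

```text
time: 22.5
position: [0.4358, -0.1273, 0.2106]
tool_rot: [-3.099, -0.498, 0.005]
ft_force: [-0.8, 0.3, -2.4]
grip_width: 0.381
grip_force: 15.0
```

```bash
python3 -c "
from h import *
plan(([.51,-.1233,.206],.5))
cv2.imwrite('pics/i.png',cv2.resize(get_image('side')[150:260,270:400,::-1],(640,540),interpolation=cv2.INTER_CUBIC))"
```

```text
t 22.5 p [ 0.4358 -0.1273  0.2106] ax 18.3 F [-0.8  0.3 -2.4] w 33.1 gf 15.0
3 dp [[0.024, 0.006, 0.001], [0.024, 0.004, 0.002], [0.0251, 0.0019, 0.0014]] 
  tw [[-0.001, 0.001, 0.103], [-0.001, 0.001, 0.104], [-0.001, 0.001, 0.103]]
```

View pics/i.png

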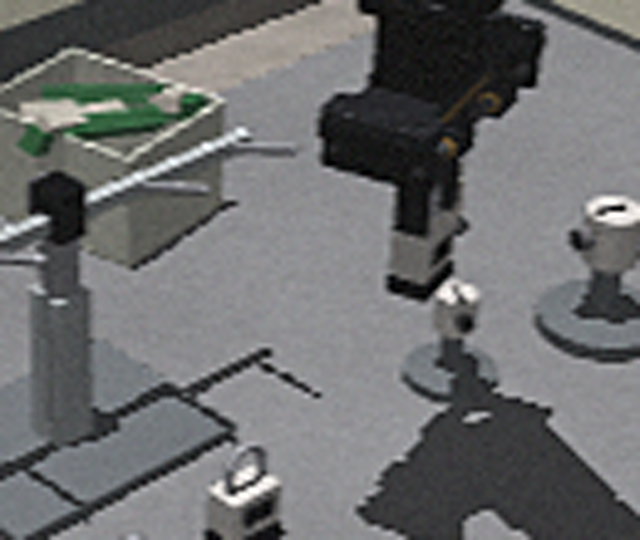

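The logger hangs upright in the fingers, and the peg 0 tip is at crop (293,150). Moving in front of peg 0.

Call:
apply_moves --dp '[[0.023, 0.006, 0.001], [0.023, 0.004, 0.001], [0.023, 0.002, 0.001], [0, 0, 0], [0, 0, 0], [0, 0, 0]]' --twist '[[0, 0, 0.103], [0, 0, 0.104], [0, 0, 0.103], [0, 0, 0], [0, 0, 0], [0, 0, 0]]' --fingers '[0.8, 0.8, 0.8, 0.8, 0.8, 0.8]'

```text
time: 23.15
position: [0.5047, -0.1241, 0.2063]
tool_rot: [-3.138, -0.015, 0.01]
ft_force: [-0.5, -0.6, -1.1]
grip_width: 0.378
grip_force: 15.0
```

```bash
cat >> h.py <<'E'
def hang(i,ax,eye=.008):
    q=peg(i,.038);t=peg(i,.068);u=np.array([0,0,eye])
    plan((t-[.012,0,0]-u,ax),(q-u,ax),(q-u-[0,0,.008],ax),v=.02)
E
python3 -c "
from h import *
hang(0,.5)"
```

```text
t 23.15 p [ 0.5047 -0.1241  0.2063] ax 0.5 F [-0.5 -0.6 -1.1] w 32.9 gf 15.0
2 dp [[0.017, -0.0, -0.001], [0.018, -0.0003, -0.0004]] 
  tw [[-0.002, 0.003, 0.0], [-0.002, 0.004, 0.001]]
3 dp [[0.013, 0.0, 0.004], [0.013, 0.0, 0.004], [0.0138, 0.0001, 0.0033]] 
  tw [[0.0, -0.0, -0.0], [0.0, -0.0, -0.0], [0.0, -0.0, -0.0]]
1 dp [[-0.0, 0.0, 0.008]] 
  tw [[0.0, -0.0, -0.0]]
```

Call:
apply_moves --dp '[[0.017, 0, -0.001], [0.018, 0, 0], [0.013, 0, 0.004], [0.013, 0, 0.004], [0.014, 0, 0.003], [0, 0, 0], [0, 0, 0.004], [0, 0, 0.004], [0, 0, 0], [0, 0, 0]]' --twist '[[-0.002, 0.004, 0], [-0.002, 0.004, 0], [0, 0, 0], [0, 0, 0], [0, 0, 0], [0, 0, 0], [0, 0, 0], [0, 0, 0], [0, 0, 0], [0, 0, 0]]' --fingers '[0.8, 0.8, 0.8, 0.8, 0.8, 0.8, 0.8, 0.8, 0.8, 0.8]'

```text
time: 24.15
position: [0.5806, -0.1237, 0.1896]
tool_rot: [3.14, 0.013, 0.006]
ft_force: [-0.3, -0.3, -0.9]
grip_width: 0.378
grip_force: 15.0
```

```bash
python3 -c "
from h import *
hang(0,.5)
cv2.imwrite('pics/j.png',cv2.resize(get_image('side')[140:230,270:390,::-1],(640,480),interpolation=cv2.INTER_CUBIC))"
```

```text
t 24.15 p [ 0.5806 -0.1237  0.1896] ax 0.5 F [-0.3 -0.3 -0.9] w 32.9 gf 15.0
3 dp [[-0.014, -0.0, -0.006], [-0.013, -0.0, -0.006], [-0.0139, -0.0005, -0.006]] 
  tw [[0.0, -0.001, -0.0], [0.001, -0.001, -0.0], [0.0, -0.002, -0.0]]
3 dp [[0.013, 0.0, 0.004], [0.013, 0.0, 0.004], [0.0139, 0.0001, 0.0033]] 
  tw [[0.0, 0.0, -0.0], [0.0, 0.0, -0.0], [0.0, 0.0, -0.0]]
1 dp [[-0.0, 0.0, 0.008]] 
  tw [[0.0, 0.0, -0.0]]
```

View pics/j.png

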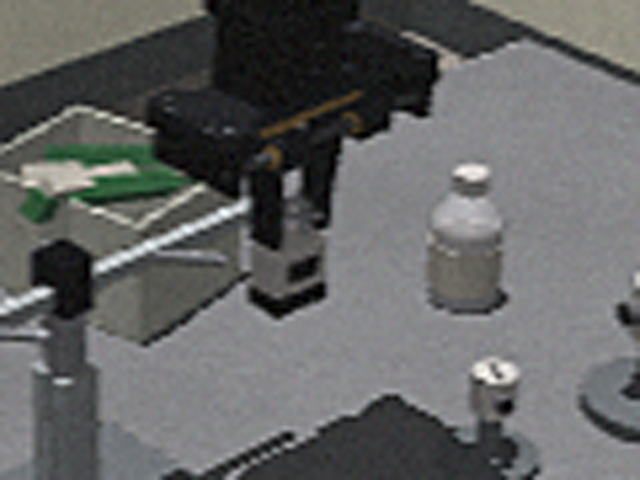

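The logger sits between the fingers at peg 0, with no contact force. I lower a little until it takes the weight, then release and look.

Call:
apply_moves --dp '[[0, 0, 0.002], [0, 0, 0], [0, 0, 0], [0, 0, 0], [0, 0, 0]]' --twist '[[0, 0, 0], [0, 0, 0], [0, 0, 0], [0, 0, 0], [0, 0, 0]]' --fingers '[0.8, 0.8, 0.55, 0.45, 0.45]'

```text
time: 24.7
position: [0.5814, -0.1236, 0.1879]
tool_rot: [3.14, 0.014, 0.007]
ft_force: [0.8, -0.2, -0.4]
grip_width: 0.516
grip_force: 0.0
```

Call:
apply_moves --dp '[[0, 0, 0], [0, 0, -0.02], [0, 0, -0.03], [0, 0, -0.03], [-0.03, 0, -0.02], [-0.045, 0, 0], [-0.045, 0, 0], [0, 0, 0], [0, 0, 0], [0, 0, 0]]' --twist '[[0, 0, 0], [0, 0, 0], [0, 0, 0], [0, 0, 0], [0, 0, 0], [0, 0, 0], [0, 0, 0], [0, 0, 0], [0, 0, 0], [0, 0, 0]]' --fingers '[0.3, 0.3, 0.3, 0.3, 0.3, 0.3, 0.3, 0.3, 0.3, 0.3]'

```text
time: 25.7
position: [0.4617, -0.1244, 0.2875]
tool_rot: [3.14, 0.015, 0.008]
ft_force: [0.1, 0.2, -0.3]
grip_width: 0.702
grip_force: 0.0
```

```bash
python3 - <<'E'
from h import *
loggers()
plan(([.459,.008,.17],.3))
s=get_image('side')[:,:,::-1]
cv2.imwrite('pics/k.png',cv2.resize(s[150:240,270:390],(640,480),interpolation=cv2.INTER_CUBIC))
E
```

```text
log [0.435  0.1281] yaw -10.4 size [0.0275 0.043 ]
log [0.4588 0.008 ] yaw 0.3 size [0.0278 0.0435]
log [0.4563 0.2256] yaw -30.0 size [0.0277 0.043 ]
t 25.75 p [ 0.4618 -0.1242  0.2873] ax 0.6 F [0.2 0.3 1.1] w 61.1 gf 0.0
4 dp [[-0.001, -0.033, 0.029], [-0.0, -0.033, 0.029], [-0.001, -0.033, 0.03], [-0.0001, -0.0333, 0.0292]] 
  tw [[0.0, -0.001, 0.001], [0.0, -0.001, 0.001], [0.0, -0.001, 0.001], [0.001, -0.002, 0.001]]
```

View pics/k.png

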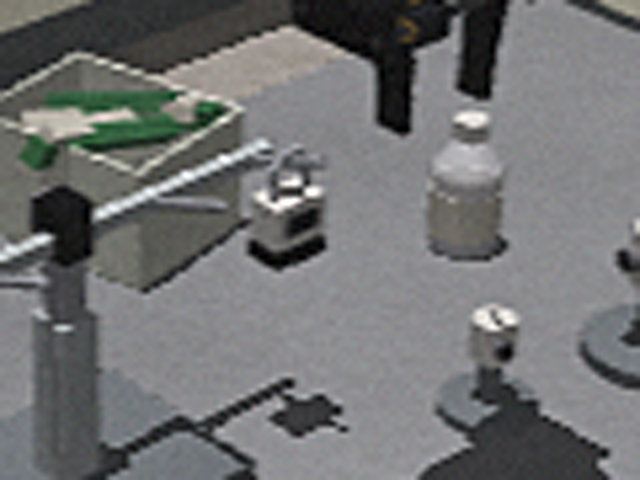

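Logger 0 hangs on peg 0 (crop (290,210)). Next is logger 1.

Call:
apply_moves --dp '[[0, -0.033, 0.029], [-0.001, -0.033, 0.029], [-0.001, -0.033, 0.03], [-0.001, -0.033, 0.03], [0, 0, 0.035], [0, 0, 0.03], [0, 0, 0], [0, 0, 0], [0, 0, 0]]' --twist '[[0, -0.001, 0.001], [0, -0.001, 0.001], [0, -0.001, 0.001], [0, 0, 0], [0, 0, 0], [0, 0, 0], [0, 0, 0], [0, 0, 0], [0, 0, 0]]' --fingers '[0.3, 0.3, 0.3, 0.3, 0.3, 0.3, 0.3, 0.3, 0.3]'

```text
time: 26.7
position: [0.4588, 0.0074, 0.1056]
tool_rot: [3.141, 0.009, 0.006]
ft_force: [-0.6, -0.8, 0.8]
grip_width: 0.701
grip_force: 0.0
```

```bash
python3 -c "
from h import *
plan(([.4588,.008,.052],.3))"
```

```text
t 26.7 p [0.4588 0.0074 0.1056] ax 0.3 F [-0.6 -0.8  0.8] w 61.0 gf 0.0
2 dp [[-0.0, -0.0, 0.027], [-0.0001, -0.0006, 0.0266]] 
  tw [[0.0, -0.002, 0.0], [0.001, -0.002, 0.0]]
```

Call:
apply_moves --dp '[[0, 0, 0.027], [0, 0, 0.026], [0, 0, 0], [0, 0, 0], [0, 0, 0]]' --twist '[[0, -0.002, 0], [0, -0.002, 0], [0, 0, 0], [0, 0, 0], [0, 0, 0]]' --fingers '[0.3, 0.3, 0.3, 0.3, 0.3]'

```text
time: 27.2
position: [0.4588, 0.0072, 0.0529]
tool_rot: [3.14, 0.009, 0.0]
ft_force: [0.8, 0.1, 1.3]
grip_width: 0.698
grip_force: 0.0
```

Call:
apply_moves --dp '[[0, 0, 0], [0, 0, 0], [0, 0, 0], [0, 0, 0], [0, 0, 0], [0, 0, 0], [0, 0, 0], [0, 0, 0]]' --twist '[[0, 0, 0], [0, 0, 0], [0, 0, 0], [0, 0, 0], [0, 0, 0], [0, 0, 0], [0, 0, 0], [0, 0, 0]]' --fingers '[0.4, 0.5, 0.55, 0.6, 0.65, 0.7, 0.8, 0.8]' --newtons 15

```text
time: 28.0
position: [0.4572, 0.0074, 0.051]
tool_rot: [3.141, 0.009, -0.005]
ft_force: [-0.1, 0.9, 1.0]
grip_width: 0.383
grip_force: 15.0
```

Call:
apply_moves --dp '[[0, 0, -0.02], [0, 0, -0.03], [0, 0, -0.04], [0, 0, -0.04], [0, 0, -0.025], [0.015, 0.023, 0], [0.015, 0.023, 0], [0, 0, 0], [0, 0, 0], [0, 0, 0]]' --twist '[[0, 0, 0], [0, 0, 0], [0, 0, 0], [0, 0, 0], [0, 0, 0], [0, 0, 0], [0, 0, 0], [0, 0, 0], [0, 0, 0], [0, 0, 0]]' --fingers '[0.8, 0.8, 0.8, 0.8, 0.8, 0.8, 0.8, 0.8, 0.8, 0.8]'

```text
time: 29.0
position: [0.4873, -0.0376, 0.2055]
tool_rot: [3.141, 0.011, -0.006]
ft_force: [-0.1, -0.1, -0.6]
grip_width: 0.382
grip_force: 15.0
```

```bash
python3 -c "
from h import *
hang(1,.5)"
```

```text
t 29.0 p [ 0.4873 -0.0376  0.2055] ax 0.4 F [-0.1 -0.1 -0.6] w 33.2 gf 15.0
3 dp [[0.017, 0.0, -0.001], [0.017, 0.001, -0.001], [0.0177, 0.0004, -0.0001]] 
  tw [[0.0, 0.001, -0.001], [0.0, 0.002, -0.001], [0.001, 0.001, -0.0]]
3 dp [[0.013, 0.0, 0.004], [0.013, 0.0, 0.004], [0.0138, 0.0001, 0.0033]] 
  tw [[-0.0, 0.0, -0.0], [-0.0, 0.0, -0.0], [-0.0, 0.0, -0.0]]
1 dp [[0.0, -0.0, 0.008]] 
  tw [[-0.0, 0.0, -0.0]]
```

Call:
apply_moves --dp '[[0.017, 0, -0.001], [0.017, 0.0005, -0.001], [0.018, 0.0005, 0], [0.013, 0, 0.004], [0.013, 0, 0.004], [0.014, 0, 0.003], [0, 0, 0.005], [0, 0, 0.005], [0, 0, 0], [0, 0, 0]]' --twist '[[0, 0.001, 0], [0, 0.001, 0], [0, 0.001, 0], [0, 0, 0], [0, 0, 0], [0, 0, 0], [0, 0, 0], [0, 0, 0], [0, 0, 0], [0, 0, 0]]' --fingers '[0.8, 0.8, 0.8, 0.8, 0.8, 0.8, 0.8, 0.8, 0.8, 0.8]'

```text
time: 30.0
position: [0.5792, -0.0389, 0.1869]
tool_rot: [3.14, 0.009, -0.001]
ft_force: [0.7, 0.6, -0.7]
grip_width: 0.384
grip_force: 15.0
```

Call:
apply_moves --dp '[[0, 0, 0], [0, 0, 0], [0, 0, 0], [0, 0, 0], [0, 0, -0.02], [0, 0, -0.03], [0, 0, -0.03], [-0.03, 0, -0.02], [-0.045, 0, 0], [-0.045, 0, 0]]' --twist '[[0, 0, 0], [0, 0, 0], [0, 0, 0], [0, 0, 0], [0, 0, 0], [0, 0, 0], [0, 0, 0], [0, 0, 0], [0, 0, 0], [0, 0, 0]]' --fingers '[0.55, 0.45, 0.4, 0.3, 0.3, 0.3, 0.3, 0.3, 0.3, 0.3]'

```text
time: 31.0
position: [0.4592, -0.0391, 0.2873]
tool_rot: [3.141, 0.01, 0.002]
ft_force: [-1.1, -0.5, 1.0]
grip_width: 0.698
grip_force: 0.0
```

```bash
cat >> h.py <<'E'
def hung():
    "white blobs near pegs in side view"
    s=get_image("side")[:,:,::-1];out=[]
    for i in range(4):
        p=peg(i,.03)-[0,0,.04];u,v=proj("side",p).round().astype(int)
        w=s[v-6:v+7,u-7:u+8].astype(int);m=(w.min(2)>120)&(w.max(2)-w.min(2)<25);yy,xx=np.nonzero(m)
        out.append((i,(int(u),int(v)),int(m.sum())))
    print("hung",out)
E
python3 - <<'E'
from h import *
loggers();hung()
plan(([.435,.1281,.17],169.5),v=.03)
E
```

```text
log [0.4349 0.1281] yaw -11.0 size [0.0272 0.0428]
log [0.4564 0.2255] yaw -29.5 size [0.0275 0.0427]
hung [(0, (322, 190), 60), (1, (304, 198), 36), (2, (271, 213), 163), (3, (250, 223), 195)]
t 31.1 p [ 0.4553 -0.0397  0.2871] ax 0.2 F [0.8 0.3 0.7] w 60.8 gf 0.0
21 dp [[-0.001, -0.008, 0.006], [0.0, -0.008, 0.006], [0.001, -0.008, 0.005], [0.002, -0.008, 0.006], [0.004, -0.007, 0.005], [0.005, -0.007, 0.006], [0.005, -0.006, 0.005], [0.006, -0.005, 0.006], [0.007, -0.004, 0.005], [0.007, -0.003, 0.006], [0.008, -0.002, 0.005], [0.008, -0.001, 0.006], [0.008, 0.0, 0.005], [0.008, 0.001, 0.006], [0.008, 0.002, 0.005], [0.007, 0.003, 0.006], [0.007, 0.004, 0.005], [0.006, 0.006, 0.006], [0.005, 0.006, 0.005], [0.005, 0.007, 0.006], [0.0033, 0.0074, 0.0053]] 
  tw [[-0.0, 0.0, -0.141], [-0.0, 0.0, -0.141], [-0.0, 0.0, -0.141], [-0.0, 0.0, -0.141], [-0.0, 0.0, -0.141], [-0.0, 0.0, -0.141], [-0.0, 0.0, -0.141], [-0.0, 0.0, -0.141], [-0.0, 0.0, -0.14], [-0.0, 0.0, -0.141], [-0.0, 0.0, -0.14], [-0.001, 0.0, -0.141], [-0.001, 0.0, -0.14], [-0.0, 0.0, -0.141], [-0.001, 0.001, -0.14], [-0.0, 0.0, -0.141], [-0.001, 0.001, -0.14], [-0.0, 0.0, -0.141], [-0.001, 0.001, -0.14], [-0.0, 0.0, -0.141], [-0.001, 0.001, -0.14]]
```

```bash
python3 - <<'E'
from h import *
print(ctrl.get_state()["joint_positions"].round(2))
plan(([.435,.1281,.17],-10.7),([.435,.1281,.105],-10.7))
E
```

```text
[ 0.68 -0.11 -0.6   1.78 -0.06  1.46 -1.47]
t 31.1 p [ 0.4553 -0.0397  0.2871] ax 0.2 F [0.8 0.3 0.7] w 60.8 gf 0.0
5 dp [[-0.004, -0.034, 0.023], [-0.005, -0.033, 0.023], [-0.006, -0.033, 0.023], [-0.008, -0.033, 0.024], [-0.0092, -0.0331, 0.0235]] 
  tw [[0.001, 0.0, 0.038], [0.001, 0.0, 0.038], [0.001, 0.0, 0.038], [0.001, 0.001, 0.038], [0.002, 0.0, 0.039]]
2 dp [[0.0, 0.0, 0.033], [0.0001, 0.0001, 0.032]] 
  tw [[-0.0, 0.0, -0.0], [-0.0, 0.0, -0.0]]
```

Call:
apply_moves --dp '[[-0.004, -0.034, 0.023], [-0.005, -0.033, 0.023], [-0.006, -0.033, 0.023], [-0.008, -0.033, 0.024], [-0.009, -0.033, 0.023], [0, 0, 0.033], [0, 0, 0.032], [0, 0, 0], [0, 0, 0], [0, 0, 0]]' --twist '[[0.001, 0, 0.038], [0.001, 0, 0.038], [0.001, 0, 0.038], [0.001, 0, 0.038], [0.001, 0, 0.039], [0, 0, 0], [0, 0, 0], [0, 0, 0], [0, 0, 0], [0, 0, 0]]' --fingers '[0.3, 0.3, 0.3, 0.3, 0.3, 0.3, 0.3, 0.3, 0.3, 0.3]'

```text
time: 32.1
position: [0.4412, 0.1293, 0.1077]
tool_rot: [-3.123, 0.291, -0.004]
ft_force: [-0.6, 0.3, -0.4]
grip_width: 0.698
grip_force: 0.0
```

```bash
python3 -c "
from h import *
plan(([.4349,.1281,.052],-10.7))"
```

```text
t 32.1 p [0.4412 0.1293 0.1077] ax -10.6 F [-0.6  0.3 -0.4] w 60.7 gf 0.0
2 dp [[-0.003, 0.001, 0.028], [-0.0031, 0.0015, 0.0277]] 
  tw [[-0.002, -0.001, 0.001], [-0.003, -0.001, 0.0]]
```

Call:
apply_moves --dp '[[-0.003, 0.001, 0.028], [-0.003, 0.001, 0.027], [0, 0, 0], [0, 0, 0], [0, 0, 0]]' --twist '[[0, 0, 0], [0, 0, 0], [0, 0, 0], [0, 0, 0], [0, 0, 0]]' --fingers '[0.3, 0.3, 0.3, 0.3, 0.3]'

```text
time: 32.6
position: [0.4353, 0.1286, 0.053]
tool_rot: [-3.124, 0.291, -0.006]
ft_force: [-0.4, -0.2, 0.6]
grip_width: 0.7
grip_force: 0.0
```

Call:
apply_moves --dp '[[0, 0, 0], [0, 0, 0], [0, 0, 0], [0, 0, 0], [0, 0, 0], [0, 0, 0], [0, 0, 0], [0, 0, 0]]' --twist '[[0, 0, 0], [0, 0, 0], [0, 0, 0], [0, 0, 0], [0, 0, 0], [0, 0, 0], [0, 0, 0], [0, 0, 0]]' --fingers '[0.4, 0.5, 0.55, 0.6, 0.65, 0.7, 0.8, 0.8]' --newtons 15

```text
time: 33.4
position: [0.4335, 0.1286, 0.0511]
tool_rot: [-3.124, 0.29, -0.0]
ft_force: [-0.2, 0.7, 0.1]
grip_width: 0.381
grip_force: 15.0
```

Call:
apply_moves --dp '[[0, 0, -0.02], [0, 0, -0.03], [0, 0, -0.04], [0, 0, -0.04], [0, 0, -0.025], [0, 0, 0], [0, 0, 0], [0, 0, 0]]' --twist '[[0, 0, 0], [0, 0, 0], [0, 0, 0], [0, 0, 0], [0, 0, 0], [0, 0, 0], [0, 0, 0], [0, 0, 0]]' --fingers '[0.8, 0.8, 0.8, 0.8, 0.8, 0.8, 0.8, 0.8]'

```text
time: 34.2
position: [0.4322, 0.1273, 0.2044]
tool_rot: [-3.125, 0.29, 0.005]
ft_force: [-0.4, -0.4, -0.8]
grip_width: 0.383
grip_force: 15.0
```

```bash
python3 -c "
from h import *
plan(([.505,.1012,.207],.5),v=.03)"
```

```text
t 34.2 p [0.4322 0.1273 0.2044] ax -10.6 F [-0.4 -0.4 -0.8] w 33.4 gf 15.0
3 dp [[0.025, 0.004, -0.001], [0.025, 0.006, -0.001], [0.0253, 0.0072, -0.0008]] 
  tw [[-0.001, 0.001, -0.065], [-0.001, 0.001, -0.065], [-0.001, 0.001, -0.064]]
```

Call:
apply_moves --dp '[[0.025, 0.004, -0.001], [0.025, 0.006, -0.001], [0.025, 0.007, -0.001], [0, 0, 0], [0, 0, 0], [0, 0, 0], [0, 0, 0]]' --twist '[[0, 0, -0.065], [0, 0, -0.065], [0, 0, -0.064], [0, 0, 0], [0, 0, 0], [0, 0, 0], [0, 0, 0]]' --fingers '[0.8, 0.8, 0.8, 0.8, 0.8, 0.8, 0.8]'

```text
time: 34.9
position: [0.5048, 0.1024, 0.2085]
tool_rot: [-3.138, -0.015, 0.001]
ft_force: [0.4, -0.3, -0.8]
grip_width: 0.379
grip_force: 15.0
```

```bash
python3 -c "
from h import *
hang(2,.5)"
```

```text
t 34.9 p [0.5048 0.1024 0.2085] ax 0.6 F [ 0.4 -0.3 -0.8] w 33.0 gf 15.0
2 dp [[0.017, 0.001, 0.001], [0.0161, 0.0003, 0.0]] 
  tw [[-0.002, 0.0, 0.001], [-0.001, 0.0, 0.0]]
3 dp [[0.013, 0.0, 0.004], [0.013, 0.0, 0.004], [0.0138, 0.0001, 0.0032]] 
  tw [[-0.0, 0.0, 0.0], [-0.0, 0.0, 0.0], [-0.0, 0.0, 0.0]]
1 dp [[-0.0, -0.0, 0.008]] 
  tw [[-0.0, 0.0, 0.0]]
```

Call:
apply_moves --dp '[[0.017, 0.001, 0.001], [0.016, 0, 0], [0.013, 0, 0.004], [0.013, 0, 0.004], [0.014, 0, 0.003], [0, 0, 0.005], [0, 0, 0.005], [0, 0, 0], [0, 0, 0]]' --twist '[[0, 0, 0], [0, 0, 0], [0, 0, 0], [0, 0, 0], [0, 0, 0], [0, 0, 0], [0, 0, 0], [0, 0, 0], [0, 0, 0]]' --fingers '[0.8, 0.8, 0.8, 0.8, 0.8, 0.8, 0.8, 0.8, 0.8]'

```text
time: 35.8
position: [0.5781, 0.1016, 0.187]
tool_rot: [-3.138, -0.014, -0.0]
ft_force: [-0.3, -0.3, -1.3]
grip_width: 0.382
grip_force: 15.0
```

Call:
apply_moves --dp '[[0, 0, 0], [0, 0, 0], [0, 0, 0], [0, 0, 0], [0, 0, -0.02], [0, 0, -0.03], [0, 0, -0.03], [-0.03, 0, -0.02], [-0.045, 0, 0], [-0.045, 0, 0]]' --twist '[[0, 0, 0], [0, 0, 0], [0, 0, 0], [0, 0, 0], [0, 0, 0], [0, 0, 0], [0, 0, 0], [0, 0, 0], [0, 0, 0], [0, 0, 0]]' --fingers '[0.55, 0.45, 0.4, 0.3, 0.3, 0.3, 0.3, 0.3, 0.3, 0.3]'

```text
time: 36.8
position: [0.458, 0.1009, 0.2872]
tool_rot: [-3.136, -0.015, -0.002]
ft_force: [-0.8, -0.1, 0.8]
grip_width: 0.704
grip_force: 0.0
```

Call:
apply_moves --dp '[[0, 0, 0], [0, 0, 0], [0, 0, 0]]' --twist '[[0, 0, 0], [0, 0, 0], [0, 0, 0]]' --fingers '[0.3, 0.3, 0.3]'

```text
time: 37.1
position: [0.4597, 0.0998, 0.2872]
tool_rot: [-3.137, -0.013, -0.002]
ft_force: [0.1, 0.3, -0.1]
grip_width: 0.698
grip_force: 0.0
```

```bash
python3 - <<'E'
from h import *
loggers();hung();print(ctrl.get_state()["joint_positions"].round(2))
plan(([.4564,.2255,.17],-30))
E
```

```text
hung [(0, (322, 190), 66), (1, (304, 198), 39), (2, (271, 213), 64), (3, (250, 223), 195)]
[ 0.63 -0.09 -0.83  1.75 -0.07  1.45 -1.75]
t 37.2 p [0.4598 0.1001 0.2867] ax 0.5 F [-0.4  0.9 -0.2] w 60.8 gf 0.0
4 dp [[-0.001, -0.031, 0.029], [-0.005, -0.031, 0.029], [-0.008, -0.03, 0.03], [-0.0128, -0.0289, 0.0291]] 
  tw [[-0.001, 0.0, 0.133], [-0.002, 0.001, 0.133], [-0.001, 0.0, 0.133], [-0.002, 0.001, 0.133]]
```

The last logger is hidden by the arm or its shadow. I turn the wrist half round in place first (for joint range), then look again.

Call:
apply_moves --dp '[[0, 0.03, 0], [0, 0.03, 0], [0, 0, 0], [0, 0, 0], [0, 0, 0], [0, 0, 0], [0, 0, 0], [0, 0, 0], [0, 0, 0], [0, 0, 0]]' --twist '[[0, 0, -0.145], [0, 0, -0.145], [0, 0, -0.145], [0, 0, -0.145], [0, 0, -0.145], [0, 0, -0.145], [0, 0, -0.145], [0, 0, -0.145], [0, 0, -0.145], [0, 0, -0.145]]' --fingers '[0.3, 0.3, 0.3, 0.3, 0.3, 0.3, 0.3, 0.3, 0.3, 0.3]'

```text
time: 38.2
position: [0.4645, 0.0406, 0.2858]
tool_rot: [-2.331, -2.097, -0.005]
ft_force: [0.6, -0.7, 0.0]
grip_width: 0.696
grip_force: 0.0
```

Call:
apply_moves --dp '[[0, 0, 0], [0, 0, 0], [0, 0, 0], [0, 0, 0], [0, 0, 0], [0, 0, 0], [0, 0, 0], [0, 0, 0], [0, 0, 0], [0, 0, 0]]' --twist '[[0, 0, -0.145], [0, 0, -0.145], [0, 0, -0.145], [0, 0, -0.145], [0, 0, -0.145], [0, 0, -0.145], [0, 0, -0.145], [0, 0, -0.145], [0, 0, 0], [0, 0, 0]]' --fingers '[0.3, 0.3, 0.3, 0.3, 0.3, 0.3, 0.3, 0.3, 0.3, 0.3]'

```text
time: 39.2
position: [0.4641, 0.0406, 0.286]
tool_rot: [-0.816, -3.031, -0.008]
ft_force: [-1.7, -0.4, 0.8]
grip_width: 0.7
grip_force: 0.0
```

```bash
python3 - <<'E'
from h import *
loggers();hung();print(ctrl.get_state()["joint_positions"].round(2))
plan(([.4564,.2255,.17],150.3),([.4564,.2255,.105],150.3))
E
```

```text
log [0.4565 0.2256] yaw -30.4 size [0.0276 0.0433]
hung [(0, (322, 190), 57), (1, (304, 198), 40), (2, (271, 213), 63), (3, (250, 223), 195)]
[ 0.53 -0.09 -0.62  1.76 -0.06  1.45  0.96]
t 39.3 p [0.4639 0.0405 0.2863] ax 149.9 F [-0.8  0.1  0.2] w 60.8 gf 0.0
5 dp [[0.02, 0.031, 0.023], [0.02, 0.031, 0.023], [0.02, 0.031, 0.024], [0.019, 0.032, 0.023], [0.0197, 0.0313, 0.0237]] 
  tw [[0.001, -0.001, -0.001], [0.001, -0.0, -0.001], [0.001, -0.001, -0.002], [0.0, -0.0, -0.001], [0.001, -0.001, -0.002]]
2 dp [[-0.0, -0.0, 0.033], [-0.0, -0.0, 0.032]] 
  tw [[-0.0, 0.0, 0.0], [-0.0, 0.0, 0.0]]
```

Call:
apply_moves --dp '[[0.02, 0.031, 0.023], [0.02, 0.031, 0.023], [0.02, 0.031, 0.024], [0.019, 0.032, 0.023], [0.02, 0.031, 0.023], [0, 0, 0.033], [0, 0, 0.032], [0, 0, 0], [0, 0, 0], [0, 0, 0]]' --twist '[[0.001, -0.001, -0.001], [0.001, 0, -0.001], [0.001, -0.001, -0.002], [0, 0, -0.001], [0.001, -0.001, -0.002], [0, 0, 0], [0, 0, 0], [0, 0, 0], [0, 0, 0], [0, 0, 0]]' --fingers '[0.3, 0.3, 0.3, 0.3, 0.3, 0.3, 0.3, 0.3, 0.3, 0.3]'

```text
time: 40.3
position: [0.4568, 0.2256, 0.1078]
tool_rot: [0.802, 3.034, 0.001]
ft_force: [-0.2, 0.5, -0.0]
grip_width: 0.7
grip_force: 0.0
```

```bash
python3 -c "
from h import *
plan(([.4565,.2256,.052],149.7))"
```

```text
t 40.3 p [0.4568 0.2256 0.1078] ax 150.4 F [-0.2  0.5 -0. ] w 60.9 gf 0.0
2 dp [[0.0, -0.0, 0.028], [0.0004, -0.0003, 0.0278]] 
  tw [[0.001, 0.002, 0.006], [0.001, 0.001, 0.006]]
```

Call:
apply_moves --dp '[[0, 0, 0.028], [0, 0, 0.027], [0, 0, 0], [0, 0, 0], [0, 0, 0]]' --twist '[[0, 0, 0.006], [0, 0, 0.006], [0, 0, 0], [0, 0, 0], [0, 0, 0]]' --fingers '[0.3, 0.3, 0.3, 0.3, 0.3]'

```text
time: 40.8
position: [0.4571, 0.2258, 0.0531]
tool_rot: [0.819, 3.029, 0.002]
ft_force: [-0.6, -0.8, -0.6]
grip_width: 0.696
grip_force: 0.0
```

Call:
apply_moves --dp '[[0, 0, 0], [0, 0, 0], [0, 0, 0], [0, 0, 0], [0, 0, 0], [0, 0, 0], [0, 0, 0], [0, 0, 0]]' --twist '[[0, 0, 0], [0, 0, 0], [0, 0, 0], [0, 0, 0], [0, 0, 0], [0, 0, 0], [0, 0, 0], [0, 0, 0]]' --fingers '[0.4, 0.5, 0.55, 0.6, 0.65, 0.7, 0.8, 0.8]' --newtons 15

```text
time: 41.6
position: [0.4557, 0.2254, 0.0511]
tool_rot: [0.819, 3.031, -0.0]
ft_force: [0.7, 0.8, 0.5]
grip_width: 0.382
grip_force: 15.0
```

Call:
apply_moves --dp '[[0, 0, -0.02], [0, 0, -0.03], [0, 0, -0.04], [0, 0, -0.04], [0, 0, -0.025], [0, 0, 0], [0, 0, 0], [0, 0, 0]]' --twist '[[0, 0, 0], [0, 0, 0], [0, 0, 0], [0, 0, 0], [0, 0, 0], [0, 0, 0], [0, 0, 0], [0, 0, 0]]' --fingers '[0.8, 0.8, 0.8, 0.8, 0.8, 0.8, 0.8, 0.8]'

```text
time: 42.4
position: [0.4543, 0.2246, 0.2043]
tool_rot: [-0.819, -3.032, 0.004]
ft_force: [0.4, -0.2, -0.8]
grip_width: 0.38
grip_force: 15.0
```

```bash
python3 -c "
from h import *
plan(([.505,.1862,.207],-179.5),v=.03)"
```

```text
t 42.4 p [0.4543 0.2246 0.2043] ax 149.8 F [ 0.4 -0.2 -0.8] w 33.1 gf 15.0
4 dp [[-0.016, -0.002, -0.001], [-0.015, -0.004, -0.001], [-0.015, -0.006, -0.0], [-0.0137, -0.0079, -0.0007]] 
  tw [[-0.001, -0.0, -0.134], [-0.0, -0.0, -0.134], [-0.001, -0.001, -0.134], [-0.0, -0.0, -0.135]]
```

Call:
apply_moves --dp '[[-0.016, -0.002, -0.001], [-0.015, -0.004, -0.001], [-0.015, -0.006, 0], [-0.014, -0.008, -0.001], [0, 0, 0], [0, 0, 0], [0, 0, 0], [0, 0, 0]]' --twist '[[0, 0, -0.134], [0, 0, -0.134], [0, 0, -0.134], [0, 0, -0.135], [0, 0, 0], [0, 0, 0], [0, 0, 0], [0, 0, 0]]' --fingers '[0.8, 0.8, 0.8, 0.8, 0.8, 0.8, 0.8, 0.8]'

```text
time: 43.2
position: [0.5054, 0.1875, 0.2088]
tool_rot: [-0.015, 3.141, -0.002]
ft_force: [-0.6, -0.4, -1.5]
grip_width: 0.381
grip_force: 15.0
```

```bash
python3 -c "
from h import *
hang(3,-179.5)"
```

```text
t 43.2 p [0.5054 0.1875 0.2088] ax -179.5 F [-0.6 -0.4 -1.5] w 33.2 gf 15.0
2 dp [[-0.016, -0.001, 0.001], [-0.0158, -0.0004, 0.0004]] 
  tw [[-0.001, 0.0, 0.0], [-0.0, 0.001, 0.001]]
3 dp [[-0.013, -0.0, 0.004], [-0.013, -0.0, 0.004], [-0.0138, -0.0001, 0.0032]] 
  tw [[-0.0, -0.0, -0.0], [-0.0, -0.0, -0.0], [-0.0, -0.0, -0.0]]
1 dp [[0.0, -0.0, 0.008]] 
  tw [[-0.0, -0.0, -0.0]]
```

Call:
apply_moves --dp '[[-0.016, -0.001, 0.001], [-0.016, 0, 0], [-0.013, 0, 0.004], [-0.013, 0, 0.004], [-0.014, 0, 0.003], [0, 0, 0.005], [0, 0, 0.005], [0, 0, 0], [0, 0, 0]]' --twist '[[0, 0, 0], [0, 0, 0], [0, 0, 0], [0, 0, 0], [0, 0, 0], [0, 0, 0], [0, 0, 0], [0, 0, 0], [0, 0, 0]]' --fingers '[0.8, 0.8, 0.8, 0.8, 0.8, 0.8, 0.8, 0.8, 0.8]'

```text
time: 44.1
position: [0.5776, 0.1866, 0.1872]
tool_rot: [-0.015, 3.141, -0.002]
ft_force: [-0.2, 0.3, -1.4]
grip_width: 0.382
grip_force: 15.0
```

Call:
apply_moves --dp '[[0, 0, 0], [0, 0, 0], [0, 0, 0], [0, 0, 0], [0, 0, -0.02], [0, 0, -0.03], [0, 0, -0.03], [0.03, 0, -0.02], [0.045, 0, 0], [0.045, 0, 0]]' --twist '[[0, 0, 0], [0, 0, 0], [0, 0, 0], [0, 0, 0], [0, 0, 0], [0, 0, 0], [0, 0, 0], [0, 0, 0], [0, 0, 0], [0, 0, 0]]' --fingers '[0.55, 0.45, 0.4, 0.3, 0.3, 0.3, 0.3, 0.3, 0.3, 0.3]'

```text
time: 45.1
position: [0.4573, 0.1861, 0.2874]
tool_rot: [-0.015, 3.14, 0.001]
ft_force: [0.1, 0.1, 1.0]
grip_width: 0.702
grip_force: 0.0
```

Call:
apply_moves --dp '[[0, -0.04, 0], [0, -0.04, 0], [0, -0.045, 0], [0, -0.045, 0], [0, 0, 0], [0, 0, 0], [0, 0, 0], [0, 0, 0], [0, 0, 0], [0, 0, 0]]' --twist '[[0, 0, 0], [0, 0, 0], [0, 0, 0], [0, 0, 0], [0, 0, 0], [0, 0, 0], [0, 0, 0], [0, 0, 0], [0, 0, 0], [0, 0, 0]]' --fingers '[0.3, 0.3, 0.3, 0.3, 0.3, 0.3, 0.3, 0.3, 0.3, 0.3]'

```text
time: 46.1
position: [0.4598, 0.0161, 0.2872]
tool_rot: [-0.017, 3.141, -0.002]
ft_force: [-0.7, 0.5, -0.5]
grip_width: 0.699
grip_force: 0.0
```

```bash
python3 - <<'E'
from h import *
hung();t=get_image("top")[:,:,::-1];s=get_image("side")[:,:,::-1];print(slot(t)[0]);loggers(t)
cv2.imwrite("pics/z.png",np.vstack([cv2.resize(t[155:215,215:365],(750,300),interpolation=cv2.INTER_CUBIC),np.hstack([cv2.resize(s[155:255,225:350],(375,300),interpolation=cv2.INTER_CUBIC),cv2.resize(s[155:255,325:450],(375,300),interpolation=cv2.INTER_CUBIC)])]))
print(ctrl.get_state()["position"])
E
```

```text
hung [(0, (322, 190), 63), (1, (304, 198), 39), (2, (271, 213), 62), (3, (250, 223), 60)]
68.6685692487939
[0.45981089 0.01561499 0.2871715 ]
```

View pics/z.png

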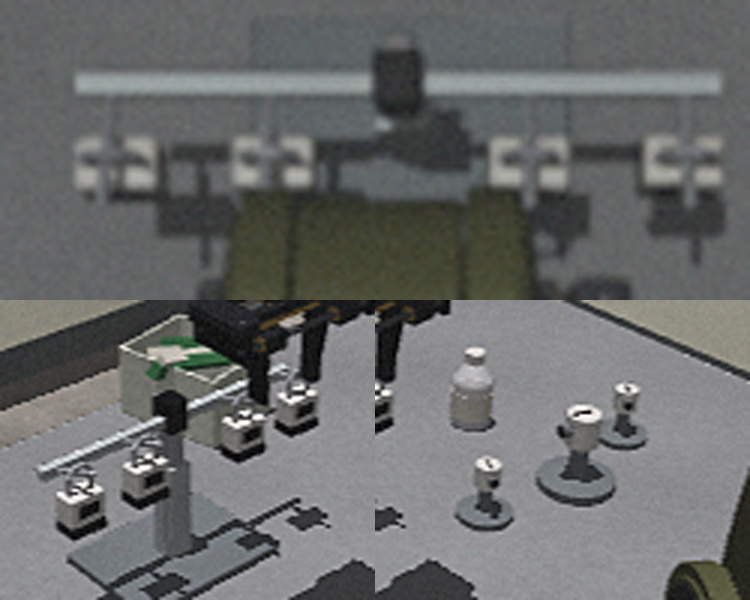

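All four loggers hang on their own pegs, with the button still out and the lens facing the stand. One averaged check of the reader angle remains before hand-in.

```bash
python3 - <<'E'
from h import *
T=np.mean([get_image("top")[:,:,::-1].astype(float) for _ in range(8)],0);a,c,_=slot(T)
w=np.degrees(np.arctan2(.032-c[1],.6195-c[0]));print(a,c,w)
if abs(a-w)<2.5: print(ctrl.close_job())
E
```

```text
69.18332388163724 [ 0.46736001 -0.38494831  0.107     ] 69.95351315907963
the job is handed in; nothing more can be done
None
```

The job is handed in: the rail is locked at the next hole, all four loggers hang on their own pegs, and the reader lens is within about 1° of the stand tube; during one retreat a finger pressed on the rail end at about 29 N (limit 40 N), and the rail did not move.

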